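# Change the feed cartridges of a bench doser

### The job

Change the cartridges of the feed doser on the nursery bench: first shut the water valve (push its knob in and turn it clockwise past the safety stop, all the way to the end, and let it spring back out), then take every spent cartridge out of the doser's pockets and put it in the steel discard tray, and seat every fresh cartridge lying on the bench flat and fully home in a doser pocket of its own, any pocket. Only when that is all done, push the knob in and turn it back all the way to open, letting it spring out again; leave the other things on the bench where they are.

Things in the scene. Friction and masses are not known exactly. Their poses are not given: they have to be found in the camera images.
- fresh1: fresh cartridge (2 or 3 of the three are present), lying flat on the bench between the robot and the doser: white plastic block, 60 (x) x 40 (y) x 20 mm (z), with a grip ridge on top, centred, 40 long along x, 12 wide, rising 18 mm more (total height 38 mm), 60 to 120 g. Origin: centre of the underside; z up; a half turn about z leaves it the same. 
- fresh2: fresh cartridge (2 or 3 of the three are present), lying flat on the bench between the robot and the doser: white plastic block, 60 (x) x 40 (y) x 20 mm (z), with a grip ridge on top, centred, 40 long along x, 12 wide, rising 18 mm more (total height 38 mm), 60 to 120 g. Origin: centre of the underside; z up; a half turn about z leaves it the same. 
- fresh3: fresh cartridge (2 or 3 of the three are present), lying flat on the bench between the robot and the doser: white plastic block, 60 (x) x 40 (y) x 20 mm (z), with a grip ridge on top, centred, 40 long along x, 12 wide, rising 18 mm more (total height 38 mm), 60 to 120 g. Origin: centre of the underside; z up; a half turn about z leaves it the same. 
- spent1: spent cartridge (2 of the three are present), same shape as a fresh one, sitting at the start in the doser pocket of point dock_hole0: white plastic block, 60 (x) x 40 (y) x 20 mm (z), with a grip ridge on top, centred, 40 long along x, 12 wide, rising 18 mm more (total height 38 mm), 60 to 120 g. Origin: centre of the underside; z up; a half turn about z leaves it the same. 
- spent2: spent cartridge (2 of the three are present), same shape as a fresh one, sitting at the start in the doser pocket of point dock_hole1: white plastic block, 60 (x) x 40 (y) x 20 mm (z), with a grip ridge on top, centred, 40 long along x, 12 wide, rising 18 mm more (total height 38 mm), 60 to 120 g. Origin: centre of the underside; z up; a half turn about z leaves it the same. 
- spent3: spent cartridge (2 of the three are present), same shape as a fresh one, sitting at the start in the doser pocket of point dock_hole2: white plastic block, 60 (x) x 40 (y) x 20 mm (z), with a grip ridge on top, centred, 40 long along x, 12 wide, rising 18 mm more (total height 38 mm), 60 to 120 g. Origin: centre of the underside; z up; a half turn about z leaves it the same. 
- dock: the doser, a fixed black block 100 (x) x 250 (y) x 22 mm (z) with three pockets in a row along its y, 75 mm apart, open at the top, and a grey pipe along its far (+x) side (top 32 mm above the bench). Origin: centre of its underside, z up
- dock_hole0 (a point): centre of the mouth of doser pocket 1 of 3, level with the doser's top, 22 mm above the bench; axes as the doser's. The pocket is 63 (x) x 43 mm (y), 14 mm deep, chamfered 3 mm at the mouth: a cartridge fits flat, long side along x, with 1.5 mm play each side; fully home its underside is 14 mm below this point
- dock_hole1 (a point): centre of the mouth of doser pocket 2 of 3, level with the doser's top, 22 mm above the bench; axes as the doser's. The pocket is 63 (x) x 43 mm (y), 14 mm deep, chamfered 3 mm at the mouth: a cartridge fits flat, long side along x, with 1.5 mm play each side; fully home its underside is 14 mm below this point
- dock_hole2 (a point): centre of the mouth of doser pocket 3 of 3, level with the doser's top, 22 mm above the bench; axes as the doser's. The pocket is 63 (x) x 43 mm (y), 14 mm deep, chamfered 3 mm at the mouth: a cartridge fits flat, long side along x, with 1.5 mm play each side; fully home its underside is 14 mm below this point
- tray_in (a point): centre of the inner floor of the fixed open steel discard tray, 170 x 170 mm outside, walls 4 mm thick and 35 mm high, floor 4 mm above the bench; x, y along its sides. Valve and tray stand one on the left and one on the right, changing from start to start
- valve: the water valve, a fixed grey box 100 x 100 mm, 36 mm high, with a 4 mm aluminium dial on top, 96 mm across, brass pipe stubs on its +y and -y sides and a black push-and-turn knob on top. On the dial a black round dot marks open and a black radial bar shut. Origin: centre of its underside, z up
- valve_grip (a point): centre of the top of the knob's grip bar, on the knob's vertical axis, 84 mm above the bench when sprung out. The bar, 56 long, 12 wide, 26 high, stands on a round flange 64 mm across (so the flange's top is 26 mm below this point). The bar lies along this point's x, which turns with the knob; a white line marks its -x end, which points at the dial's mark
- valve_knob (a joint): knob angle, rad, growing clockwise seen from above: 0 = fully open (start: 0 to 0.12), 1.35 = fully shut, end stops at both. Not pushed in, it is blocked by the safety stop at about 0.3 going up and 0.95 going down; pushed in 6 mm or more it turns past (let go midway, it stays in). Friction of 0.05 N m holds it where it is left
- valve_press (a joint): how far the knob is pushed in (down), m: 0 = sprung out, 0.009 = fully in; the spring takes about 3.5 N to start and 10 N fully in
- pot: bystander, to be left alone: an empty square black nursery pot, 65 x 65 mm, 70 tall, upright. Origin: centre of its underside
- sprayer: bystander, to be left alone: a white hand sprayer, 70 mm across, about 180 tall, upright. Origin: centre of its underside
- jar: bystander, to be left alone: a jar with a paper label, 68 mm across, 90 tall. Origin: centre of its underside
- trowel: bystander, to be left alone: a flat hand tool 240 mm long, lying down. Origin: centre of its underside
- twine: bystander, to be left alone: a roll of twine, 70 mm across, 40 tall. Origin: centre of its underside
- clamp: bystander, to be left alone: a steel hose-clamp ring, 36 mm across, 12 tall, between the fresh cartridges and the doser. Origin: centre of its underside
- label: bystander, to be left alone: a white plant label 130 x 20 x 4 mm, lying flat. Origin: centre of its underside
There are look-alikes about, which are no part of the job. What is shaped like the spent1 but brown is not meant. Leave any turquoise look-alike of the fresh1 alone.

How it is judged:
By the outcome, as a careful person would: the job done as asked, in the order asked, and still so for the second after the job is handed in, with the robot touching nothing.
Of fresh1, fresh2, fresh3 only 2 to 3 are there at a start; the rules pass over those that are not, and their reading is None.
Of spent1, spent2, spent3 only 2 to 2 are there at a start; the rules pass over those that are not, and their reading is None.
At some moment in a run one of fresh1, fresh2, fresh3 may be knocked a few centimetres aside while the robot is not near it.
It also fails if it takes over 210 s, if anything falls off the work surface, if the arm or the gripper's body presses on something with over 40 N, if the wrist force passes 120 N, or if a joint passes its speed limit or range.

### The arm

A 6-joint arm with a two-finger parallel gripper is mounted at the origin on the work surface. World frame = base frame: x ahead of the robot, y to its left, z up, the work surface at z = 0. Lengths are in mm, angles in rad, forces in N, time in s.
With the tool pointing down it reaches from about 350 to 975 mm from the base axis. Payload 7.1 kg.
Tool frame: the origin (TCP) lies at the very end of the fingers, on their centre line; the grasp point (between the pads) lies tcp_to_grasp behind it (tcp_to_grasp is the distance from the TCP to the grasp point, in mm); z points along the fingers, x is the direction in which the jaws open and shut, and the axes are right-handed (so a half turn about z gives the same grasp; the last joint's range is limited). The gripper opens to 88 mm and grips with 3 to 60 N. Pads are 20 mm wide; open, the fingers measure 115 mm over their backs; the gripper's body (75 mm by 178 mm) begins 61 mm behind the grasp point.
Start: joints at [1.103, 0.423, 1.63, -0, 1.089, -0.019], TCP at [271.145, 563.103, 222.675] pointing down, gripper open.
Joint ranges: [-3, 3], [-0.9, 2.11], [0.09, 2.58], [-1.31, 4.45], [0.11, 2.69], [-2.54, 2.54]. Speed limits (rad/s): [2.39, 2.39, 3.01, 3.14, 3.14, 3.14].

### API

Orientations are given as a rotation vector (axis times angle).
In Python, from workcell import get_obs, get_image, close_job, recognise, mark_of, tcp_to_grasp gives the robot as it stands. The module is installed in compiled form; this text tells all that it offers.
- The arm moves only by the tool move_arm, never from a script. Its argument "motion" is a list of rows, each a list of 7 numbers: the shift along the world's x, y, z in mm, then the turn, a rotation vector about the world's x, y, z in rad, then the finger opening in mm, from 0 to 87.8. A call has 1 to 5 rows; each row is the pose to reach, as a shift and turn from the pose commanded when the call began; what a row does not reach only later rows make up. A row lasts 1/12 s, in which the tool goes at most 41.7 mm and 7.16 degrees, less where a joint would pass 70% of its speed; a pose out of reach is approached as far as the arm can. A call with a gripper value outside its range is refused whole. The fingers move at their own pace and stop on an object; the grip force is fixed at half the most. Time passes only in rows, so rows that repeat a pose let the fingers close. It gives the time, the measured TCP pose, the force and the opening at its end, in the units of the state.
- get_obs(): the state, without advancing time (a new reading comes with each control period).
- get_image(name): name is "side" or "top"; returns a dict with "color" (400x640x3 uint8, red, green, blue), "mtx" (3x3 intrinsics, pixels), "camera_from_world" (4x4, takes a point from world to camera coordinates). Camera axes: x right, y up, looking along -z (the intrinsics and any distortion apply to the point x, -y, -z); pixel columns grow to the right and rows downward; lengths in mm; the calibration is good to about 2 mm. A picture is of the moment at which its call begins. There is no depth.
- close_job(): hands the job in, once; it reports no verdict.
Trained networks look in a picture, given as the dict that the camera call returned (one of the last four; its "shot" number tells which), for a name from the list of things; names that differ only in an ending like _2 or _b are one class to them, and where a whole thing is asked for, a point or a joint stands for the part that bears it (a point fixed in the world has none). Each returns a list of dicts, best first, with "p" (0 to 1); they miss things now and then, are a little off and sometimes report something else, mostly with a low value. They report only what shows in the picture. A call takes as long as a camera call. They do not tell look-alikes from the thing itself.
- recognise(picture, label): "bbox" ([centre column, centre row, width, height] in pixels, round what is visible of it).
- mark_of(picture, label): "location" ([row, column] in pixels: a listed point, or the origin of a listed thing).
The state is a dict: "t": time; "qpos": joint angles; "qvel": joint speeds; "joint_torque": joint torques, N m; "ee_pos": TCP position; "orientation": TCP orientation; "ft_force": force on the tool from outside, world axes, zero at the start; "moment": the same for the moment, N m; "width": finger opening in mm.
Only numpy, scipy, OpenCV 4.12 (cv2) and the standard library are available. Lean on these libraries where they do the work, as an engineer would, in place of code of your own. Each camera call takes 0.05 s, during which the arm holds its last target. There are 200 camera calls.

## Working session

There is one attempt and no reset: what is moved stays moved. The work goes in short steps, Python scripts to look and compute and a tool call to move; the robot and the scene stay as the last step left them, time stands still between calls to the robot, and variables do not carry over. Pictures are saved under pics/ and viewed, about 12 in all and at most 16, crops included, and the job is handed in when it is done.

Besides the shell and the picture viewer there is one more tool, called after "Call:" by a JSON object that holds its "fn" and its "kwargs", one argument or row to a line. move_arm: Moves the arm, as the interface text tells. Its arguments: {"type":"object","properties":{"motion":{"type":"array"}},"required":["motion"]}

```bash
mkdir -p pics
cat > h.py <<'E'
import numpy as np, cv2
from workcell import *
def ray(im,row,col):
    # pixel -> world ray
    M=np.array(im["camera_from_world"]);R=M[:3,:3];t=M[:3,3]
    K=np.array(im["mtx"]);d=np.linalg.solve(K,[col,row,1.0]);d=np.array([d[0],-d[1],-d[2]])
    return -R.T@t, R.T@d
def at(im,row,col,z):
    o,d=ray(im,row,col);return (o+d*(z-o[2])/d[2]).round(1)
def proj(im,p):
    M=np.array(im["camera_from_world"]);c=M[:3,:3]@np.array(p,float)+M[:3,3]
    q=np.array(im["mtx"])@[c[0],-c[1],-c[2]];return (q[:2]/q[2]).round(1) # col,row
def save(im,name,crop=None,s=1):
    a=im["color"][...,::-1]
    if crop: c0,r0,c1,r1=crop;a=a[r0:r1,c0:c1]
    cv2.imwrite("pics/"+name+".png",cv2.resize(np.ascontiguousarray(a),None,fx=s,fy=s,interpolation=cv2.INTER_CUBIC))
E
python3 - <<'E'
from h import *
o=get_obs();print({k:np.round(v,3) for k,v in o.items()},tcp_to_grasp if not callable(tcp_to_grasp) else tcp_to_grasp())
t=get_image("top");s=get_image("side");save(t,"top0",None,1.25);save(s,"side0",None,1.25)
for im,n in((t,"top"),(s,"side")):
    print(n,[k for k in im if k!="color"],np.round(np.linalg.inv(im["camera_from_world"])[:3,3]))
    for l,z in (("fresh1",0),("spent1",8),("dock",0),("dock_hole0",22),("dock_hole1",22),("dock_hole2",22),("tray_in",4),("valve",0),("valve_grip",84),("clamp",0)):
        print(l,[(round(m["p"],2),np.round(m["location"]).tolist(),at(im,*m["location"],z).tolist()[:2]) for m in mark_of(im,l)[:6]])
E
```

```text
{'t': np.float64(0.0), 'qpos': array([ 1.103,  0.424,  1.631, -0.   ,  1.089, -0.019]), 'qvel': array([-0.002,  0.001,  0.   , -0.   ,  0.001,  0.001]), 'joint_torque': array([ 1.0000e-03, -5.4462e+01, -2.7367e+01,  6.4000e-02,  2.3000e-02,
       -0.0000e+00]), 'ee_pos': array([270.884, 562.642, 221.928]), 'orientation': array([ 2.659e+00,  1.671e+00, -2.000e-03]), 'ft_force': array([0.404, 0.567, 0.438]), 'moment': array([-0.008,  0.024,  0.004]), 'width': np.float64(87.631)} 18.700000000000003
top ['mtx', 'camera_from_world', 'shot'] [ 373.   -9. 1330.]
fresh1 [(0.82, [256.0, 370.0], [313.9, -134.6]), (0.66, [222.0, 294.0], [418.7, 95.2]), (0.66, [140.0, 336.0], [672.3, -36.7]), (0.62, [195.0, 430.0], [498.1, -325.0]), (0.56, [204.0, 358.0], [473.0, -100.9]), (0.56, [219.0, 327.0], [426.7, -6.3])]
spent1 [(0.69, [143.0, 337.0], [663.2, -39.6]), (0.68, [159.0, 382.0], [610.3, -178.8]), (0.58, [146.0, 315.0], [654.0, 29.7])]
dock [(0.65, [145.0, 319.0], [657.5, 16.2]), (0.34, [250.0, 268.0], [336.1, 176.6])]
dock_hole0 [(0.83, [142.0, 339.0], [661.3, -45.4]), (0.77, [146.0, 316.0], 
[... 1200 characters left out ...]
0.1])]
dock_hole1 [(0.79, [213.0, 399.0], [659.3, 30.1]), (0.76, [198.0, 388.0], [648.9, 107.1]), (0.73, [174.0, 237.0], [237.3, 270.8]), (0.69, [231.0, 410.0], [666.3, -50.1])]
dock_hole2 [(0.79, [213.0, 399.0], [659.3, 30.1]), (0.76, [198.0, 388.0], [648.9, 107.1]), (0.73, [174.0, 237.0], [237.3, 270.8]), (0.69, [231.0, 410.0], [666.3, -50.1])]
tray_in [(0.7, [173.0, 336.0], [530.4, 290.9]), (0.67, [220.0, 351.0], [535.7, 35.0]), (0.5, [287.0, 364.0], [520.9, -224.4])]
valve [(0.87, [327.0, 356.0], [485.4, -332.3])]
valve_grip [(0.56, [290.0, 361.0], [492.7, -321.7])]
clamp [(0.59, [221.0, 352.0], [538.5, 33.3]), (0.57, [210.0, 399.0], [671.5, 74.9]), (0.34, [228.0, 408.0], [674.0, -8.2])]
```

View pics/top0.png

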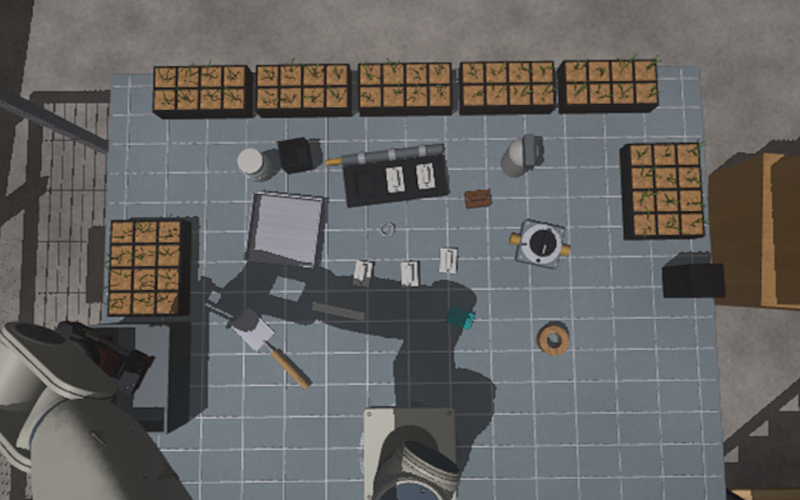

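View pics/side0.png

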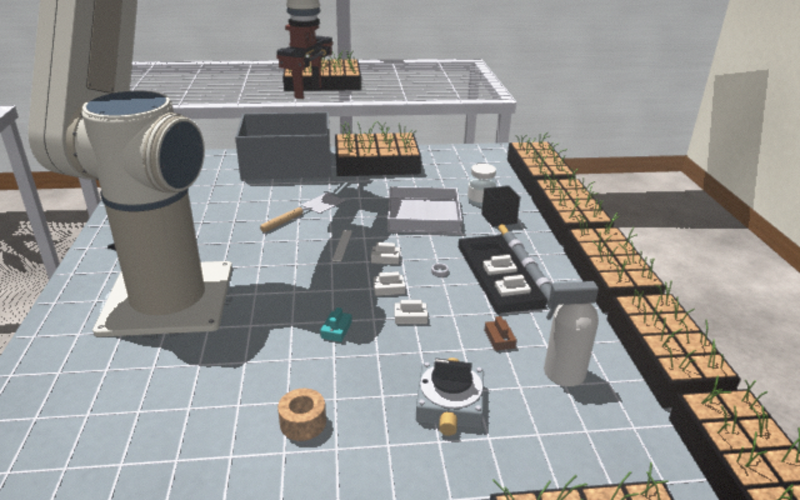

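The top view (1.25x) shows three white cartridges on the bench at (362,272), (410,272) and (448,260). Two spent ones sit in the doser at (395,180) and (425,175), and its left pocket is empty. Look-alikes: brown at (477,198) and turquoise at (460,317). The tray is at (287,230) and the valve at (541,243). I choose the three white bench blocks as fresh and the two white blocks in the pockets as spent. Next is a close crop and a silhouette fit.

```bash
cat > fit.py <<'E'
from h import *
from scipy.optimize import minimize
def boxpts(dx,dy,z0,z1,cx=0,cy=0):
    return np.array([[cx+a*dx/2,cy+b*dy/2,z] for a in(-1,1) for b in(-1,1) for z in(z0,z1)])
CART=[boxpts(60,40,0,20),boxpts(40,12,20,38)]
def sil(im,parts,x,y,yaw,z,shape,off,s=4):
    m=np.zeros(shape,np.uint8);c,k=np.cos(yaw),np.sin(yaw);R=np.array([[c,-k,0],[k,c,0],[0,0,1]])
    for P in parts:
        px=np.array([proj2(im,R@p+[x,y,z]) for p in P])
        h=cv2.convexHull(((px-off+0.5)*s*16-8).astype(np.int32).reshape(-1,1,2))
        cv2.fillConvexPoly(m,h,255,cv2.LINE_AA,4)
    return m
def proj2(im,p):
    M=im["camera_from_world"];c=M[:3,:3]@p+M[:3,3];q=im["mtx"]@[c[0],-c[1],-c[2]];return q[:2]/q[2]
def fit(views,parts,x0,z,half=22,s=4):
    """views: list of (im, weightmask float 0..1 of object)"""
    D=[]
    for im,w in views:
        c=proj2(im,np.array([x0[0],x0[1],z+15.]));off=np.maximum(np.round(c-half),0)
        o=off.astype(int);cr=w[o[1]:o[1]+2*half,o[0]:o[0]+2*half].astype(np.float32)
        big=cv2.resize(cr,None,fx=s,fy=s,interpolation=cv2.INTER_LINEAR);D.append((im,off,big))
    def cost(v):
        e=0
        for im,off,big in D:
            m=sil(im,parts,v[0],v[1],v[2]/40,z,big.shape,off,s)/255.;m=cv2.GaussianBlur(m,(0,0),s*.5)
            e+=np.abs(m-big).sum()/s/s
        return e
    best=None
    for a in np.linspace(-.5,.5,5):
        st=np.array([x0[0],x0[1],(x0[2]+a)*40]);r=minimize(cost,st,method="Nelder-Mead",options=dict(initial_simplex=st+np.array([[0,0,0],[4,0,0],[0,4,0],[0,0,5.]]),xatol=.05,fatol=.02))
        if best is None or r.fun<best.fun: best=r
    return best.x[0].round(1),best.x[1].round(1),round(best.x[2]/40,3),round(best.fun,1)
def white(im):
    a=im["color"].astype(float);mx,mn=a.max(2),a.min(2)
    return np.clip((mn-110)/50,0,1)
E
python3 - <<'E'
from fit import *
t=get_image("top");s=get_image("side")
save(t,"c1",(265,100,480,270),3.6);save(s,"c2",(255,160,455,370),2.8)
for im in(t,s):
    m=white(im)
    print((m>.5).mean())
for n,x,y,z in(("f1",313.9+20,-120,0),("a",418,95,0),("b",428,-2,0),("c",465,-96,0),("s1",661,-42,8),("s2",650,30,8)):
    for nm,v in(("top",[t]),("side",[s]),("both",[t,s])):
        if n!="f1": print(n,nm,fit([(i,white(i)) for i in v],CART,(x,y,.1),z))
E
```

```text
0.0499453125
0.6473828125
a top (np.float64(443.4), np.float64(107.6), np.float64(-0.104), np.float64(171.4))
a side (np.float64(456.9), np.float64(137.6), np.float64(0.164), np.float64(447.4))
a both (np.float64(449.1), np.float64(124.9), np.float64(-0.092), np.float64(723.6))
b top (np.float64(432.7), np.float64(-5.3), np.float64(0.035), np.float64(134.3))
b side (np.float64(453.3), np.float64(19.0), np.float64(-0.031), np.float64(705.6))
b both (np.float64(437.7), np.float64(6.6), np.float64(0.332), np.float64(1015.5))
c top (np.float64(458.0), np.float64(-100.2), np.float64(-0.087), np.float64(140.1))
c side (np.float64(490.2), np.float64(-45.9), np.float64(-0.352), np.float64(1158.8))
c both (np.float64(456.5), np.float64(-86.6), np.float64(0.254), np.float64(1541.1))
s1 top (np.float64(668.6), np.float64(-48.1), np.float64(0.043), np.float64(228.4))
s1 side (np.float64(672.2), np.float64(-13.2), np.float64(-1.471), np.float64(560.2))
s1 both (np.float64(667.8), np.float64(-46.5), np.float64(0.088), np.float64(870.6))
s2 top (np.float64(659.4), np.float64(26.1), np.float64(0.097), np.float64(135.0))
s2 side (np.float64(664.5), np.float64(23.6), np.float64(1.953), np.float64(587.0))
s2 both (np.float64(660.6), np.float64(26.4), np.float64(0.019), np.float64(760.4))
```

View pics/c1.png

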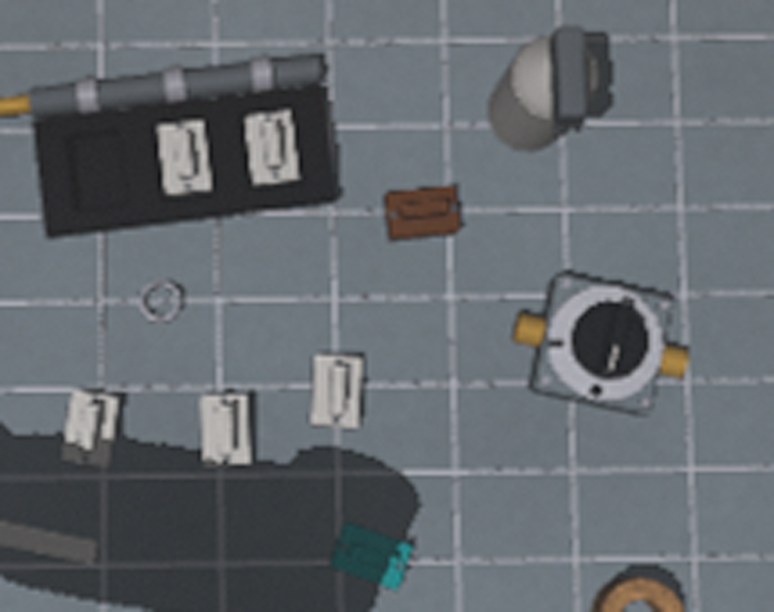

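View pics/c2.png

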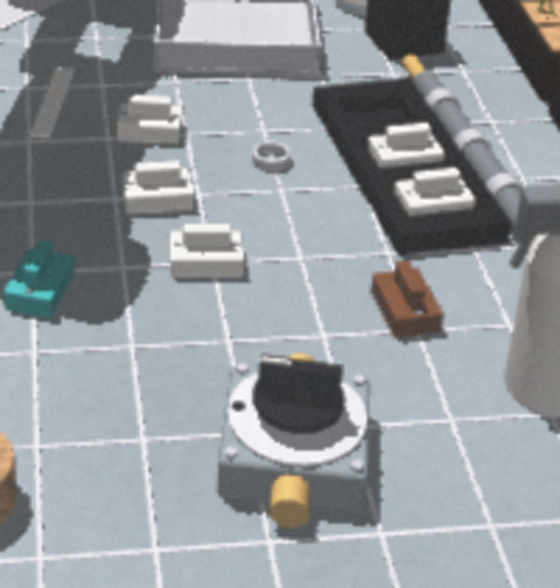

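Run:
```python
from fit import *
t=get_image("top");s=get_image("side")
# colour samples: cartridge, shaded cart, bench, dial
for im,pts in((t,[(315,142),(327,222),(289,230),(340,180),(400,230),(445,195)]),(s,[(312,230),(330,255),(340,205),(350,300),(345,310)])):
    for c,r in pts: print((c,r),np.round(im["color"][r-1:r+2,c-1:c+2].mean((0,1))))
print("dial",at(t,195,433.1,40), "side dial c", at(s,160+408/2.8,255+298/2.8,40))
# dot, bar, brass stubs, white line (top crop coords)
for n,(c,r),z in(("dot",(597,390),40),("bar",(555,342),40),("stubL",(528,330),20),("stubR",(677,362),20),("line",(613,358),84)):
    print(n,at(t,100+r/3.6,265+c/3.6,z))
for n,(c,r),z in(("dot",(238,406),40),("line",(275,359),84),("barR",(341,366),84)): print("side",n,at(s,160+r/2.8,255+c/2.8,z))
# tray corners top view (1.25x)
for c,r in((250,192),(326,195),(319,267),(248,263)): print("tray",at(t,r/1.25,c/1.25,35))
for nm in("pot","sprayer","jar","twine","trowel","clamp"):
    print(nm,[(round(m["p"],2),at(s,*m["location"],0)[:2].tolist()) for m in mark_of(s,nm)[:1]])
```

```text
(315, 142) [174. 171. 169.]
(327, 222) [183. 180. 178.]
(289, 230) [56. 60. 63.]
(340, 180) [109. 118. 125.]
(400, 230) [130. 135. 141.]
(445, 195) [112. 112. 118.]
(312, 230) [173. 170. 168.]
(330, 255) [135. 132. 131.]
(340, 205) [176. 185. 192.]
(350, 300) [54. 55. 57.]
(345, 310) [241. 241. 244.]
dial [ 494.  -324.2   40. ] side dial c [ 497.1 -317.3   40. ]
dot [ 454.1 -316.1   40. ]
bar [ 494.5 -282.5   40. ]
stubL [ 506.8 -264.3   20. ]
stubR [ 478.2 -389.    20. ]
line [ 476.9 -319.3   84. ]
side dot [ 455.9 -311.7   40. ]
side line [ 478.9 -314.9   84. ]
side barR [ 522.3 -325.6   84. ]
tray [629.3 377.2  35. ]
tray [619.6 192.6  35. ]
tray [445.  209.2  35. ]
tray [456.7 379.7  35. ]
pot [(0.78, [720.3, 297.2])]
sprayer [(0.79, [696.9, -268.0])]
jar [(0.73, [702.7, 391.7])]
twine [(0.78, [267.2, -347.5])]
trowel [(0.81, [241.1, 341.5])]
clamp [(0.7, [537.9, 40.8])]
```

Call:
{"fn": "move_arm", "kwargs": {
  "motion": [
    [45,-177,-6,0,0,0.04,60],
    [45,-177,-6,0,0,0.04,60],
    [45,-177,-6,0,0,0.04,60],
    [45,-177,-6,0,0,0.04,60],
    [45,-177,-6,0,0,0.04,60]
  ]
}}

```text
t: 2.02
ee_pos: [315.9, 381.7, 216.2]
orientation: [2.626, 1.722, -0.004]
ft_force: [-0.6, 0.2, -0.9]
width: 60.7
```

Call:
{"fn": "move_arm", "kwargs": {
  "motion": [
    [45,-177,-6,0,0,0.04,60],
    [45,-177,-6,0,0,0.04,60],
    [45,-177,-6,0,0,0.04,60],
    [45,-177,-6,0,0,0.04,60],
    [45,-177,-6,0,0,0.04,60]
  ]
}}

```text
t: 2.43
ee_pos: [361.0, 205.4, 210.6]
orientation: [2.592, 1.774, -0.002]
ft_force: [0.2, 0.4, 0.5]
width: 59.8
```

Call:
{"fn": "move_arm", "kwargs": {
  "motion": [
    [45,-177,-6,0,0,0.04,60],
    [45,-177,-6,0,0,0.04,60],
    [45,-177,-6,0,0,0.04,60],
    [45,-177,-6,0,0,0.04,60],
    [45,-177,-6,0,0,0.04,60]
  ]
}}

```text
t: 2.85
ee_pos: [407.0, 28.5, 205.0]
orientation: [2.556, 1.824, 0.001]
ft_force: [-0.2, 1.4, -0.6]
width: 60.2
```

Call:
{"fn": "move_arm", "kwargs": {
  "motion": [
    [45,-177,-6,0,0,0.04,60],
    [45,-177,-6,0,0,0.04,60],
    [45,-177,-6,0,0,0.04,60],
    [45,-177,-6,0,0,0.04,60],
    [45,-177,-6,0,0,0.04,60]
  ]
}}

```text
t: 3.27
ee_pos: [452.6, -149.3, 199.1]
orientation: [2.518, 1.874, 0.001]
ft_force: [0.1, 0.9, -0.1]
width: 59.8
```

Call:
{"fn": "move_arm", "kwargs": {
  "motion": [
    [43,-172,-49,0,0,0.05,60],
    [43,-172,-49,0,0,0.05,60],
    [43,-172,-49,0,0,0.05,60],
    [43,-172,-49,0,0,0.05,60],
    [43,-172,-49,0,0,0.05,60]
  ]
}}

```text
t: 3.68
ee_pos: [494.8, -321.2, 148.6]
orientation: [2.471, 1.938, -0.0]
ft_force: [0.5, 0.5, 0.5]
width: 60.3
```

```bash
cat >> fit.py <<'E'
def white(im):
    a=im["color"].astype(float);d=a[...,0]-a[...,2]   # warm white vs bluish bench
    return np.clip((d+5)/8,0,1)*(a.min(2)>50)*(np.abs(d)<25)
def top_edge_free(views): pass
E
python3 - <<'E'
from fit import *
t=get_image("top");s=get_image("side")
save(t,"t1",(225,90,465,280),3.2);save(s,"s1",(255,160,455,370),2.8)
for i,im in enumerate((t,s)):
    cv2.imwrite(f"pics/w{i}.png",(white(im)*255).astype(np.uint8))
for n,x,y,z in(("a",430,97,0),("b",433,-5,0),("c",460,-97,0),("s1",665,-45,8),("s2",657,27,8)):
    for nm,v in(("top",[t]),("side",[s]),("both",[t,s])):
        print(n,nm,*fit([(i,white(i)) for i in v],CART,(x,y,.1),z,14))
E
```

```text
a top 430.4 107.6 -0.165 37.7
a side 431.1 112.1 -0.12 52.0
a both 430.5 108.6 -0.149 100.2
b top 427.8 -6.6 0.031 30.2
b side 426.5 -1.2 0.07 50.4
b both 427.4 -5.6 0.044 97.4
c top 459.5 -101.1 -0.089 25.5
c side 461.1 -96.7 -0.063 51.4
c both 460.2 -100.2 -0.099 91.7
s1 top 667.7 -48.5 0.118 25.4
s1 side 668.9 -33.6 0.025 186.8
s1 both 667.6 -47.8 0.106 274.5
s2 top 660.2 26.1 0.11 25.6
s2 side 661.5 32.5 -0.077 215.1
s2 both 660.5 26.3 0.093 260.3
```

View pics/s1.png

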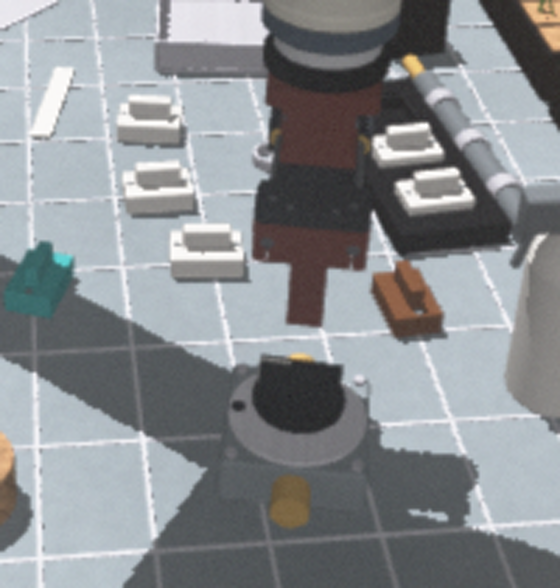

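The crop shows the finger tips at (305,324) right above the knob's bar at (300,362), aligned with it. Descending to straddle the bar, then closing.

Call:
{"fn": "move_arm", "kwargs": {
  "motion": [
    [0,0,-40,0,0,0,50],
    [0,0,-80,0,0,0,40],
    [0,0,-86,0,0,0,30],
    [0,0,-86,0,0,0,24],
    [0,0,-86,0,0,0,20]
  ]
}}

```text
t: 4.2
ee_pos: [494.6, -316.1, 64.9]
orientation: [2.469, 1.942, 0.0]
ft_force: [-0.0, -0.7, 0.0]
width: 30.1
```

Call:
{"fn": "move_arm", "kwargs": {
  "motion": [
    [0,0,0,0,0,0,10],
    [0,0,0,0,0,0,10],
    [0,0,0,0,0,0,10],
    [0,0,0,0,0,0,10],
    [0,0,0,0,0,0,10]
  ]
}}

```text
t: 4.62
ee_pos: [495.0, -321.3, 66.3]
orientation: [2.463, 1.938, -0.003]
ft_force: [-5.3, -18.0, -3.6]
width: 11.8
```

Call:
{"fn": "move_arm", "kwargs": {
  "motion": [
    [-1,-3,0,0,0,0,10],
    [-1,-3,0,0,0,0,10],
    [-1,-3,0,0,0,0,10]
  ]
}}

```text
t: 4.87
ee_pos: [494.8, -321.6, 65.9]
orientation: [2.466, 1.938, 0.001]
ft_force: [-0.9, -6.9, 3.1]
width: 12.0
```

```bash
python3 -c "
from h import *
for i in range(2):
  o=get_obs();print({k:np.round(v,3) for k,v in o.items() if k in('t','ee_pos','orientation','ft_force','moment','width')})"
```

```text
{'t': np.float64(4.867), 'ee_pos': array([ 494.764, -321.594,   65.856]), 'orientation': array([2.466e+00, 1.938e+00, 1.000e-03]), 'ft_force': array([-0.919, -6.86 ,  3.108]), 'moment': array([-1.135, -0.122, -0.048]), 'width': np.float64(12.033)}
{'t': np.float64(4.867), 'ee_pos': array([ 494.764, -321.594,   65.856]), 'orientation': array([2.466e+00, 1.938e+00, 1.000e-03]), 'ft_force': array([-0.919, -6.86 ,  3.108]), 'moment': array([-1.135, -0.122, -0.048]), 'width': np.float64(12.033)}
```

Call:
{"fn": "move_arm", "kwargs": {
  "motion": [
    [0,-1,-4,0,0,0,8],
    [0,-1,-8,0,0,0,8],
    [0,-1,-12,0,0,0,8],
    [0,-1,-12,0,0,0,8],
    [0,-1,-12,0,0,0,8]
  ]
}}

```text
t: 5.28
ee_pos: [495.5, -322.0, 55.4]
orientation: [2.466, 1.938, 0.003]
ft_force: [-2.7, 0.0, 27.0]
width: 11.7
```

Call:
{"fn": "move_arm", "kwargs": {
  "motion": [
    [0,0,0.5,0,0,-0.1,8],
    [0,0,0.5,0,0,-0.2,8],
    [0,0,0.5,0,0,-0.3,8],
    [0,0,0.5,0,0,-0.4,8],
    [0,0,0.5,0,0,-0.5,8]
  ]
}}

```text
t: 5.7
ee_pos: [495.4, -322.1, 55.5]
orientation: [2.872, 1.262, 0.004]
ft_force: [-2.2, -1.0, 22.8]
width: 11.6
```

Call:
{"fn": "move_arm", "kwargs": {
  "motion": [
    [0,0,0,0,0,-0.1,8],
    [0,0,0,0,0,-0.2,8],
    [0,0,0,0,0,-0.3,8],
    [0,0,0,0,0,-0.4,8],
    [0,0,0,0,0,-0.5,8]
  ]
}}

```text
t: 6.12
ee_pos: [495.2, -322.2, 55.5]
orientation: [3.095, 0.512, 0.006]
ft_force: [-2.6, -1.1, 23.6]
width: 11.8
```

Call:
{"fn": "move_arm", "kwargs": {
  "motion": [
    [0,0,0,0,0,-0.06,8],
    [0,0,0,0,0,-0.12,8],
    [0,0,0,0,0,-0.18,8],
    [0,0,0,0,0,-0.24,8],
    [0,0,0,0,0,-0.28,8]
  ]
}}

```text
t: 6.53
ee_pos: [495.2, -322.2, 55.5]
orientation: [3.137, 0.078, 0.006]
ft_force: [-3.5, -1.3, 22.1]
width: 11.7
```

```bash
cat > st.py <<'E'
from h import *
o=get_obs();print({k:np.round(v,3).tolist() for k,v in o.items() if k in('t','ee_pos','ft_force','moment','width')},"theta",round(2*np.arctan2(o["orientation"][1],o["orientation"][0]),3))
E
python3 st.py
```

```text
{'t': 6.533, 'ee_pos': [495.159, -322.211, 55.498], 'ft_force': [-3.463, -1.301, 22.132], 'moment': [-0.433, 0.724, 0.023], 'width': 11.675} theta 0.05
```

Call:
{"fn": "move_arm", "kwargs": {
  "motion": [
    [0,0,0,0,0,-0.04,8],
    [0,0,0,0,0,-0.08,8],
    [0,0,0,0,0,-0.12,8],
    [0,0,0,0,0,-0.12,8]
  ]
}}

```text
t: 6.87
ee_pos: [495.2, -322.2, 55.5]
orientation: [3.136, -0.106, 0.007]
ft_force: [-2.6, -0.5, 22.4]
width: 11.9
```

```bash
python3 st.py
```

```text
{'t': 6.867, 'ee_pos': [495.225, -322.184, 55.489], 'ft_force': [-2.629, -0.467, 22.409], 'moment': [-0.333, 0.589, 0.637], 'width': 11.914} theta -0.068
```

Call:
{"fn": "move_arm", "kwargs": {
  "motion": [
    [0,0,0,0,0,0.02,8],
    [0,0,0,0,0,0.02,40],
    [0,0,3,0,0,0.02,50],
    [0,0,10,0,0,0.02,50],
    [0,0,20,0,0,0.02,50]
  ]
}}

```text
t: 7.28
ee_pos: [492.3, -319.8, 72.0]
orientation: [-3.139, 0.075, 0.004]
ft_force: [0.5, 0.1, 0.0]
width: 34.8
```

Call:
{"fn": "move_arm", "kwargs": {
  "motion": [
    [0,0,40,0,0,0,50],
    [0,0,80,0,0,0,50],
    [0,0,120,0,0,0,50],
    [15,35,145,0,0,0.1,50],
    [30,70,145,0,0,0.2,50]
  ]
}}

```text
t: 7.7
ee_pos: [525.1, -252.9, 223.3]
orientation: [3.128, 0.239, 0.011]
ft_force: [1.0, 1.1, 0.1]
width: 49.9
```

Run:
```python
from fit import *
import st
t=get_image("top");s=get_image("side")
# side fits use tall window; combined view of valve
a=t["color"][150:240,390:480,::-1];b=s["color"][260:350,310:430,::-1]
f=lambda x,k:cv2.resize(np.ascontiguousarray(x),None,fx=k,fy=k,interpolation=cv2.INTER_CUBIC)
A,B=f(a,4),f(b,3.3);h=min(A.shape[0],B.shape[0]);cv2.imwrite("pics/v2.png",np.hstack([A[:h],B[:h]]))
```

```text
{'t': 7.7, 'ee_pos': [525.109, -252.884, 223.322], 'ft_force': [1.044, 1.141, 0.05], 'moment': [-0.109, -0.012, 0.017], 'width': 49.925} theta 0.153
```

View pics/v2.png

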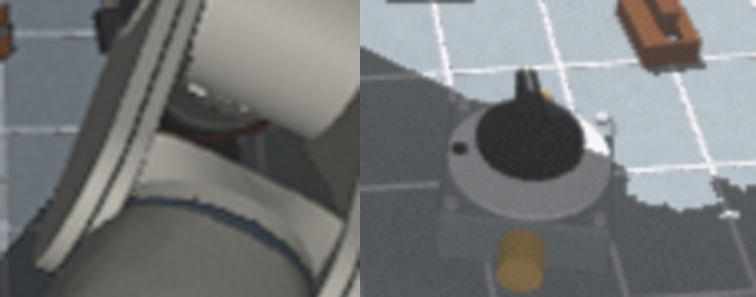

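The side crop shows the knob turned: its white-marked end now points away, at the shut side (530,80), and the knob has sprung out. Now the first spent cartridge.

Call:
{"fn": "move_arm", "kwargs": {
  "motion": [
    [20,40,0,0,0,0.12,50],
    [30,80,0,0,0,0.24,50],
    [40,120,0,0,0,0.36,50],
    [40,120,0,0,0,0.48,50],
    [40,120,0,0,0,0.6,50]
  ]
}}

```text
t: 8.22
ee_pos: [562.7, -128.3, 216.8]
orientation: [-2.916, -1.166, 0.003]
ft_force: [-1.0, 0.7, -0.3]
width: 50.3
```

Call:
{"fn": "move_arm", "kwargs": {
  "motion": [
    [20,25,-20,0,0,0.12,50],
    [40,45,-40,0,0,0.24,50],
    [60,65,-60,0,0,0.36,50],
    [80,80,-80,0,0,0.48,50],
    [80,80,-80,0,0,0.6,50]
  ]
}}

```text
t: 8.63
ee_pos: [643.0, -48.2, 132.6]
orientation: [-2.44, -1.972, 0.006]
ft_force: [-1.2, 0.5, 1.0]
width: 50.2
```

Call:
{"fn": "move_arm", "kwargs": {
  "motion": [
    [22,7,-20,0,0,0.12,50],
    [22,7,-40,0,0,0.24,50],
    [22,7,-50,0,0,0.32,50],
    [22,7,-60,0,0,0.32,50]
  ]
}}

```text
t: 8.97
ee_pos: [663.9, -43.9, 75.4]
orientation: [-2.102, -2.332, 0.003]
ft_force: [-0.1, -0.7, -0.3]
width: 50.0
```

Run:
```python
from fit import *
import st
t=get_image("top");s=get_image("side")
save(s,"p1",(340,150,460,290),4.2)
o=get_obs()["ee_pos"]; print("tcp px side", proj(s,o), (proj(s,o)-[340,150])*4.2)
for n,x,y in(("a",430,108),("b",428,-6),("c",460,-100)): print(n,*fit([(t,white(t))],CART,(x,y,0),0,14),*fit([(s,white(s))],CART,(x,y,0),0,14))
```

```text
{'t': 8.967, 'ee_pos': [663.877, -43.888, 75.352], 'ft_force': [-0.085, -0.677, -0.259], 'moment': [0.053, -0.016, -0.048], 'width': 50.039} theta -4.609
tcp px side [410.4 211.1] [295.68 256.62]
a 422.0 99.5 -0.01 365.8 431.1 112.2 -0.119 38.8
b 431.5 -2.5 -0.011 507.3 427.9 -1.8 -0.042 47.2
c 471.5 -119.8 -0.013 494.2 461.1 -97.0 -0.132 79.4
```

View pics/p1.png

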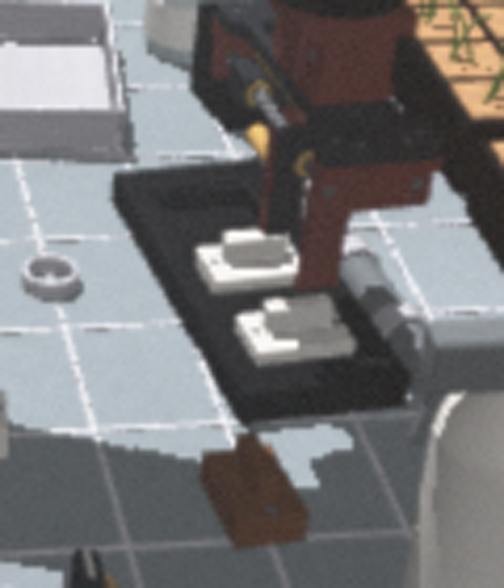

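The crop shows the open fingers, near tip at (320,288), above the -y spent cartridge's ridge at (300,315). Descending to grip it.

Call:
{"fn": "move_arm", "kwargs": {
  "motion": [
    [2,-1,-20,0,0,0,50],
    [2,-1,-40,0,0,0,50],
    [2,-1,-44,0,0,0,30],
    [2,-1,-44,0,0,0,10],
    [2,-1,-44,0,0,0,8]
  ]
}}

```text
t: 9.48
ee_pos: [667.4, -45.1, 34.1]
orientation: [2.107, 2.329, 0.0]
ft_force: [0.1, -0.2, 0.9]
width: 33.6
```

Call:
{"fn": "move_arm", "kwargs": {
  "motion": [
    [0,0,0,0,0,0,8],
    [0,0,0,0,0,0,8],
    [0,0,0,0,0,0,8],
    [0,0,0,0,0,0,8]
  ]
}}

```text
t: 9.82
ee_pos: [668.0, -45.5, 34.3]
orientation: [2.104, 2.33, 0.001]
ft_force: [-1.0, -2.6, 5.0]
width: 11.5
```

```bash
python3 st.py
```

```text
{'t': 9.817, 'ee_pos': [667.969, -45.514, 34.282], 'ft_force': [-0.987, -2.595, 5.03], 'moment': [-0.481, -0.003, 0.089], 'width': 11.46} theta 1.672
```

Call:
{"fn": "move_arm", "kwargs": {
  "motion": [
    [0,0,15,0,0,0,8],
    [0,0,40,0,0,0,8],
    [0,0,75,0,0,0,8],
    [-10,38,75,0,0,0,8],
    [-20,76,75,0,0,0,8]
  ]
}}

```text
t: 10.23
ee_pos: [649.1, 30.5, 112.0]
orientation: [2.109, 2.324, 0.007]
ft_force: [-0.3, 1.5, -2.7]
width: 11.5
```

Call:
{"fn": "move_arm", "kwargs": {
  "motion": [
    [-16,38,0,0,0,0,8],
    [-32,76,0,0,0,0,8],
    [-48,114,0,0,0,0,8],
    [-64,152,0,0,0,0,8],
    [-80,186,0,0,0,0,8]
  ]
}}

```text
t: 10.65
ee_pos: [565.9, 219.4, 109.4]
orientation: [-2.106, -2.331, -0.001]
ft_force: [0.2, 0.2, -0.9]
width: 11.5
```

Call:
{"fn": "move_arm", "kwargs": {
  "motion": [
    [-15,22,0,0,0,-0.06,8],
    [-30,45,0,0,0,-0.12,8],
    [-30,45,-5,0,0,-0.12,8],
    [-30,45,-10,0,0,-0.12,8]
  ]
}}

```text
t: 10.98
ee_pos: [536.6, 263.5, 99.1]
orientation: [2.238, 2.204, 0.001]
ft_force: [0.4, 0.1, -0.3]
width: 12.3
```

Run:
```python
from fit import *
import st
t=get_image("top");s=get_image("side")
save(s,"p2",(240,130,480,290),3.2)
```

```text
{'t': 10.983, 'ee_pos': [536.552, 263.54, 99.089], 'ft_force': [0.401, 0.14, -0.31], 'moment': [-0.011, 0.021, 0.028], 'width': 12.288} theta 1.555
```

View pics/p2.png

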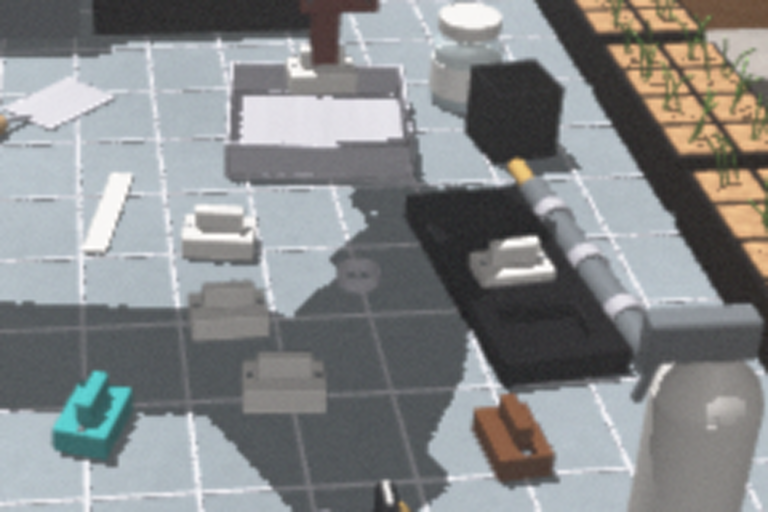

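The spent cartridge is held over the tray at (322,70), and the -y pocket is now empty at (545,315). Lowering and releasing.

Call:
{"fn": "move_arm", "kwargs": {
  "motion": [
    [0,0,-30,0,0,0,8],
    [0,0,-50,0,0,0,8],
    [0,0,-60,0,0,0,8],
    [0,0,-66,0,0,0,8],
    [0,0,-66,0,0,0,8]
  ]
}}

```text
t: 11.5
ee_pos: [537.4, 261.1, 31.4]
orientation: [-2.243, -2.199, 0.002]
ft_force: [-0.6, 0.3, -0.4]
width: 11.7
```

Call:
{"fn": "move_arm", "kwargs": {
  "motion": [
    [0,0,0,0,0,0,30],
    [0,0,0,0,0,0,30],
    [0,0,0,0,0,0,30],
    [0,0,35,0,0,0,30],
    [0,0,70,0,0,0,30]
  ]
}}

```text
t: 11.92
ee_pos: [535.7, 261.5, 101.7]
orientation: [-2.241, -2.2, 0.006]
ft_force: [0.5, 0.9, 0.3]
width: 30.1
```

Call:
{"fn": "move_arm", "kwargs": {
  "motion": [
    [16,-38,0,0,0,0.06,50],
    [32,-76,0,0,0,0.11,50],
    [48,-114,0,0,0,0.11,50],
    [64,-152,0,0,0,0.11,50],
    [80,-186,0,0,0,0.11,50]
  ]
}}

```text
t: 12.33
ee_pos: [618.0, 74.2, 103.4]
orientation: [2.117, 2.32, 0.002]
ft_force: [-0.1, 0.0, 0.0]
width: 50.0
```

```bash
python3 st.py
```

```text
{'t': 12.333, 'ee_pos': [617.988, 74.161, 103.401], 'ft_force': [-0.098, 0.012, 0.015], 'moment': [0.068, -0.026, -0.03], 'width': 49.96} theta 1.662
```

Call:
{"fn": "move_arm", "kwargs": {
  "motion": [
    [21,-23,0,0,0,0,50],
    [42,-45,-15,0,0,0,50],
    [42,-45,-40,0,0,0,50],
    [42,-45,-60,0,0,0,50],
    [42,-45,-70,0,0,0,50]
  ]
}}

```text
t: 12.75
ee_pos: [658.3, 30.4, 30.5]
orientation: [-2.118, -2.318, 0.002]
ft_force: [-0.9, -0.2, -0.4]
width: 49.9
```

Call:
{"fn": "move_arm", "kwargs": {
  "motion": [
    [0,0,0,0,0,0,8],
    [0,0,0,0,0,0,8],
    [0,0,0,0,0,0,8],
    [0,0,0,0,0,0,8],
    [0,0,0,0,0,0,8]
  ]
}}

```text
t: 13.17
ee_pos: [660.0, 31.4, 33.6]
orientation: [2.116, 2.32, 0.002]
ft_force: [0.1, -1.7, 1.2]
width: 20.2
```

```bash
python3 st.py
```

```text
{'t': 13.167, 'ee_pos': [659.98, 31.441, 33.63], 'ft_force': [0.074, -1.728, 1.231], 'moment': [-0.166, 0.003, -0.052], 'width': 20.185} theta 1.663
```

Call:
{"fn": "move_arm", "kwargs": {
  "motion": [
    [0,-1,0,0,0,0,8],
    [0,-1,0,0,0,0,8],
    [0,-1,0,0,0,0,8],
    [0,-1,0,0,0,0,8]
  ]
}}

```text
t: 13.5
ee_pos: [660.3, 29.1, 33.5]
orientation: [2.115, 2.319, 0.001]
ft_force: [0.2, -5.5, 5.6]
width: 11.7
```

```bash
python3 st.py
```

```text
{'t': 13.5, 'ee_pos': [660.273, 29.117, 33.463], 'ft_force': [0.243, -5.549, 5.583], 'moment': [-0.903, -0.046, 0.169], 'width': 11.739} theta 1.663
```

Call:
{"fn": "move_arm", "kwargs": {
  "motion": [
    [0,0,15,0,0,0,8],
    [0,0,40,0,0,0,8],
    [0,0,75,0,0,0,8],
    [-12,38,75,0,0,0,8],
    [-24,76,75,0,0,0,8]
  ]
}}

```text
t: 13.92
ee_pos: [637.3, 105.7, 110.4]
orientation: [2.12, 2.313, 0.007]
ft_force: [0.9, 0.8, -1.8]
width: 11.6
```

Call:
{"fn": "move_arm", "kwargs": {
  "motion": [
    [-16,36,0,0,0,0,8],
    [-32,72,0,0,0,0,8],
    [-48,108,0,0,0,0,8],
    [-64,144,0,0,0,0,8],
    [-80,180,0,0,0,0,8]
  ]
}}

```text
t: 14.33
ee_pos: [553.9, 287.9, 107.7]
orientation: [-2.118, -2.32, -0.001]
ft_force: [1.1, -0.0, -1.0]
width: 11.6
```

Call:
{"fn": "move_arm", "kwargs": {
  "motion": [
    [-10,20,0,0,0,-0.06,8],
    [-18,40,0,0,0,-0.11,8],
    [-18,40,-25,0,0,-0.11,8],
    [-18,40,-50,0,0,-0.11,8],
    [-18,40,-70,0,0,-0.11,8]
  ]
}}

```text
t: 14.75
ee_pos: [536.4, 326.9, 36.6]
orientation: [-2.241, -2.202, -0.0]
ft_force: [0.2, 0.3, -0.9]
width: 11.8
```

```bash
python3 st.py
```

```text
{'t': 14.75, 'ee_pos': [536.425, 326.917, 36.6], 'ft_force': [0.226, 0.336, -0.87], 'moment': [-0.023, 0.017, 0.043], 'width': 11.797} theta -4.73
```

Call:
{"fn": "move_arm", "kwargs": {
  "motion": [
    [0,0,-4,0,0,0,8],
    [0,0,-4,0,0,0,30],
    [0,0,-4,0,0,0,30],
    [0,0,-4,0,0,0,30],
    [0,0,-4,0,0,0,30]
  ]
}}

```text
t: 15.17
ee_pos: [538.2, 326.6, 34.8]
orientation: [2.242, 2.2, 0.004]
ft_force: [0.6, -0.3, -0.4]
width: 29.4
```

Call:
{"fn": "move_arm", "kwargs": {
  "motion": [
    [0,0,30,0,0,0,30],
    [0,0,70,0,0,0,50],
    [0,0,110,0,0,0,50],
    [0,0,150,0,0,0,50],
    [0,0,150,0,0,0,50]
  ]
}}

```text
t: 15.58
ee_pos: [541.6, 328.6, 193.0]
orientation: [2.24, 2.198, 0.023]
ft_force: [0.9, 1.2, 1.7]
width: 49.2
```

Run:
```python
from fit import *
import st
t=get_image("top");s=get_image("side")
A=cv2.resize(t["color"][110:250,200:400,::-1],None,fx=2.5,fy=2.5);B=cv2.resize(s["color"][130:290,240:440,::-1],None,fx=2.2,fy=2.2)
h=min(len(A),len(B));cv2.imwrite("pics/p3.png",np.hstack([A[:h],B[:h]])[:,:]);print(A.shape,B.shape)
for n,x,y in(("a",430,108),("b",428,-6),("c",460,-100)):
    for im in(t,s):print(n,*fit([(im,white(im))],CART,(x,y,0),0,14))
```

```text
{'t': 15.583, 'ee_pos': [541.641, 328.614, 192.996], 'ft_force': [0.919, 1.227, 1.744], 'moment': [0.019, -0.024, -0.0], 'width': 49.23} theta 1.552
(350, 500, 3) (352, 440, 3)
a 430.4 107.4 -0.166 34.9
a 431.2 112.2 -0.119 36.5
b 427.5 -5.4 0.047 56.1
b 428.4 -2.7 -0.056 61.7
c 458.8 -100.5 -0.091 79.1
c 460.4 -96.8 -0.089 54.5
```

View pics/p3.png

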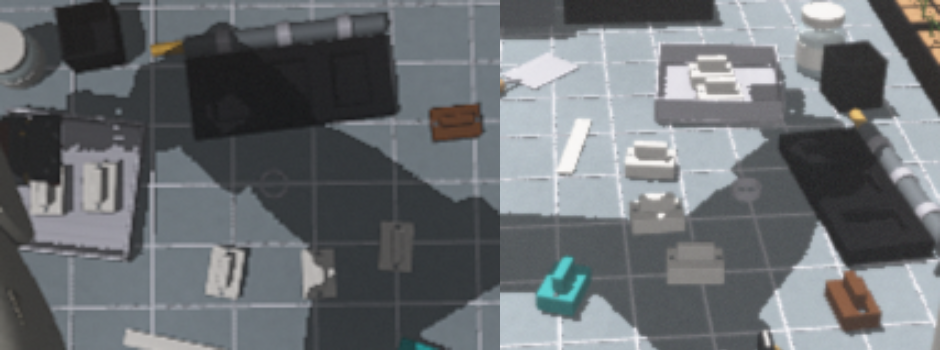

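Both spent cartridges lie flat in the tray, at (45,190) and (100,185) in the top crop. All pockets are empty and the three fresh ones haven't moved. Picking fresh a, the +y one.

Call:
{"fn": "move_arm", "kwargs": {
  "motion": [
    [-14,-28,-12,0,0,-0.03,50],
    [-28,-56,-24,0,0,-0.06,50],
    [-42,-84,-36,0,0,-0.09,50],
    [-56,-112,-48,0,0,-0.12,50],
    [-70,-140,-60,0,0,-0.12,50]
  ]
}}

```text
t: 16.1
ee_pos: [465.2, 184.6, 121.6]
orientation: [-2.371, -2.06, 0.003]
ft_force: [-0.0, -0.4, -0.2]
width: 49.7
```

Call:
{"fn": "move_arm", "kwargs": {
  "motion": [
    [-14,-26,-10,0,0,0,50],
    [-28,-52,-30,0,0,0,50],
    [-40,-78,-50,0,0,0,50],
    [-40,-78,-75,0,0,0,50],
    [-40,-78,-75,0,0,0,50]
  ]
}}

```text
t: 16.52
ee_pos: [422.9, 106.1, 44.6]
orientation: [-2.369, -2.057, 0.012]
ft_force: [-0.8, -0.7, -0.2]
width: 50.1
```

```bash
python3 st.py
```

```text
{'t': 16.517, 'ee_pos': [422.931, 106.128, 44.566], 'ft_force': [-0.758, -0.661, -0.209], 'moment': [-0.015, 0.015, 0.0], 'width': 50.1} theta -4.854
```

Call:
{"fn": "move_arm", "kwargs": {
  "motion": [
    [7,3.5,0,0,0,0,40],
    [7,3.5,0,0,0,0,40],
    [7,3.5,-9,0,0,0,40],
    [7,3.5,-18,0,0,0,40],
    [7,3.5,-18,0,0,0,30]
  ]
}}

```text
t: 16.93
ee_pos: [433.8, 112.0, 29.3]
orientation: [-2.369, -2.063, 0.001]
ft_force: [0.5, 0.2, 0.2]
width: 36.3
```

Call:
{"fn": "move_arm", "kwargs": {
  "motion": [
    [0,0,0,0,0,0,8],
    [0,0,0,0,0,0,8],
    [0,0,0,0,0,0,8],
    [0,0,0,0,0,0,8],
    [0,0,0,0,0,0,8]
  ]
}}

```text
t: 17.35
ee_pos: [434.2, 111.6, 30.4]
orientation: [2.37, 2.062, 0.0]
ft_force: [0.6, 0.1, 0.1]
width: 11.4
```

Call:
{"fn": "move_arm", "kwargs": {
  "motion": [
    [0,0,0,0,0,0,8],
    [0,0,0,0,0,0,8]
  ]
}}

```text
t: 17.52
ee_pos: [434.2, 111.6, 30.3]
orientation: [2.37, 2.062, 0.0]
ft_force: [-0.5, -0.8, 2.0]
width: 11.5
```

```bash
python3 st.py
```

```text
{'t': 17.517, 'ee_pos': [434.211, 111.552, 30.349], 'ft_force': [-0.476, -0.754, 1.984], 'moment': [-0.112, 0.074, -0.016], 'width': 11.537} theta 1.432
```

Call:
{"fn": "move_arm", "kwargs": {
  "motion": [
    [0,0,20,0,0,0,8],
    [10,0,50,0,0,0,8],
    [45,-2,50,0,0,0.06,8],
    [85,-3,50,0,0,0.12,8],
    [120,-4,50,0,0,0.18,8]
  ]
}}

```text
t: 17.93
ee_pos: [556.5, 107.7, 81.3]
orientation: [2.171, 2.269, 0.003]
ft_force: [-0.3, -0.3, -0.9]
width: 11.8
```

Call:
{"fn": "move_arm", "kwargs": {
  "motion": [
    [40,-2,0,0,0,0.06,8],
    [75,-4,0,0,0,0.06,8],
    [102,-4,0,0,0,0.06,8],
    [102,-4,-10,0,0,0.06,8],
    [102,-4,-15,0,0,0.06,8]
  ]
}}

```text
t: 18.35
ee_pos: [656.5, 103.4, 63.9]
orientation: [-2.107, -2.33, 0.0]
ft_force: [-0.1, 0.0, -0.8]
width: 11.8
```

Call:
{"fn": "move_arm", "kwargs": {
  "motion": [
    [0,0,0,0,0,0,8]
  ]
}}

```text
t: 18.43
ee_pos: [653.5, 103.3, 62.9]
orientation: [-2.104, -2.329, 0.006]
ft_force: [-0.3, 0.6, -1.2]
width: 11.8
```

Run:
```python
from fit import *
import st
o=get_obs()["ee_pos"];t=get_image("top");s=get_image("side")
# held cartridge fit in side view, underside = tcp-30.3 ; clean window
z=o[2]-30.3
print("held side",*fit([(s,white(s))],CART,(o[0]-3,o[1],.1),z,14))
save(s,"p4",(330,140,450,280),4)
def ov(x,y,yaw,z): # overlay expected pocket outline
    c,k=np.cos(yaw),np.sin(yaw);return [proj(s,[x+c*a-k*b,y+k*a+c*b,z]) for a,b in((-31.5,-21.5),(31.5,-21.5),(31.5,21.5),(-31.5,21.5))]
im=cv2.imread("pics/p4.png")
for P in((667.7,-45.8),(660.2,28.8),(652.7,103.4)):
    p=(np.array(ov(*P,.1,22))-[330,140]+.5)*4;cv2.polylines(im,[p.astype(int).reshape(-1,1,2)],True,(0,255,0),1)
cv2.imwrite("pics/p4.png",cv2.convertScaleAbs(im,alpha=1.6,beta=20))
```

```text
{'t': 18.433, 'ee_pos': [653.539, 103.309, 62.884], 'ft_force': [-0.27, 0.563, -1.192], 'moment': [0.031, 0.027, 0.028], 'width': 11.77} theta -4.611
held side 650.6 105.7 0.169 95.7
```

View pics/p4.png

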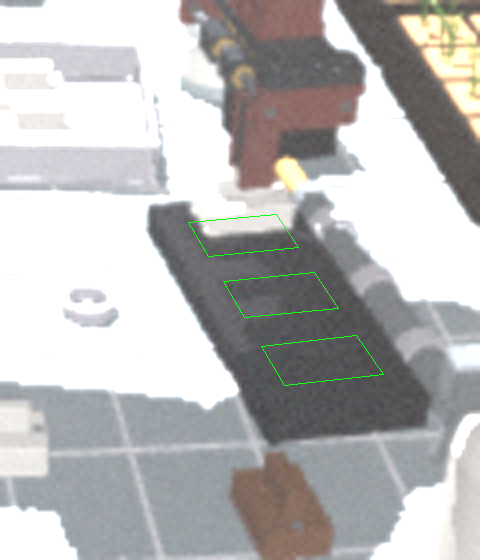

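The held cartridge is at (245,210), just over the +y pocket, and the predicted outlines match the pockets. Settling, then lowering.

Call:
{"fn": "move_arm", "kwargs": {
  "motion": [
    [0,0,0,0,0,0,8],
    [0,0,0,0,0,0,8],
    [0,0,0,0,0,0,8],
    [0,0,-3,0,0,0,8],
    [0,0,-6,0,0,0,8]
  ]
}}

```text
t: 18.95
ee_pos: [656.3, 103.7, 59.5]
orientation: [2.106, 2.331, 0.001]
ft_force: [0.7, -0.3, -0.7]
width: 11.7
```

```bash
python3 st.py
```

```text
{'t': 18.95, 'ee_pos': [656.338, 103.683, 59.485], 'ft_force': [0.729, -0.326, -0.661], 'moment': [0.045, -0.009, -0.021], 'width': 11.668} theta 1.672
```

Settled on target. Lowering 21 mm to home (TCP about 38).

Call:
{"fn": "move_arm", "kwargs": {
  "motion": [
    [0,0,-4,0,0,0,8],
    [0,0,-8,0,0,0,8],
    [0,0,-11,0,0,0,8],
    [0,0,-13,0,0,0,8],
    [0,0,-14,0,0,0,8]
  ]
}}

```text
t: 19.37
ee_pos: [654.7, 103.4, 46.4]
orientation: [-2.105, -2.33, 0.004]
ft_force: [-11.2, -1.8, 21.1]
width: 11.6
```

Call:
{"fn": "move_arm", "kwargs": {
  "motion": [
    [0,0,-2,0,0,0,8],
    [0,0,-4,0,0,0,8],
    [0,0,-6,0,0,0,8],
    [0,0,-7,0,0,0,8],
    [0,0,-7,0,0,0,8]
  ]
}}

```text
t: 19.78
ee_pos: [655.4, 103.4, 42.4]
orientation: [-2.105, -2.33, 0.002]
ft_force: [-16.5, -3.2, 38.5]
width: 11.7
```

```bash
python3 st.py
```

```text
{'t': 19.783, 'ee_pos': [655.417, 103.381, 42.382], 'ft_force': [-16.52, -3.203, 38.509], 'moment': [-0.438, 2.885, -0.006], 'width': 11.691} theta -4.611
```

Call:
{"fn": "move_arm", "kwargs": {
  "motion": [
    [0,0,3,0,0,0,8],
    [-2,0,3,0,0,0,8],
    [-3,0,3,0,0,0,8],
    [-3,0,2,0,0,0,8],
    [-3,0,1,0,0,0,8]
  ]
}}

```text
t: 20.2
ee_pos: [655.6, 103.6, 42.6]
orientation: [2.104, 2.328, 0.005]
ft_force: [-7.7, -2.9, 34.5]
width: 12.0
```

```bash
python3 st.py
```

```text
{'t': 20.2, 'ee_pos': [655.591, 103.573, 42.607], 'ft_force': [-7.69, -2.863, 34.473], 'moment': [-0.499, 1.223, -0.002], 'width': 11.99} theta 1.672
```

Call:
{"fn": "move_arm", "kwargs": {
  "motion": [
    [0,0,4,0,0,0,8],
    [-2,0,8,0,0,0,8],
    [-3,0,8,0,0,0,8],
    [-3,0,8,0,0,0,8]
  ]
}}

```text
t: 20.53
ee_pos: [651.6, 103.5, 47.6]
orientation: [2.104, 2.329, 0.004]
ft_force: [5.1, -1.4, 3.0]
width: 11.5
```

```bash
python3 st.py
```

```text
{'t': 20.533, 'ee_pos': [651.585, 103.535, 47.601], 'ft_force': [5.147, -1.44, 2.995], 'moment': [-0.319, -0.811, 0.069], 'width': 11.523} theta 1.672
```

Call:
{"fn": "move_arm", "kwargs": {
  "motion": [
    [0,0,-3,0,0,0,8],
    [0,0,-6,0,0,0,8],
    [0,0,-8,0,0,0,8],
    [0,0,-10,0,0,0,8],
    [0,0,-10,0,0,0,8]
  ]
}}

```text
t: 20.95
ee_pos: [654.5, 103.9, 39.7]
orientation: [2.102, 2.327, 0.01]
ft_force: [6.4, -1.6, 14.0]
width: 11.8
```

```bash
python3 st.py
```

```text
{'t': 20.95, 'ee_pos': [654.517, 103.896, 39.666], 'ft_force': [6.443, -1.634, 13.969], 'moment': [-0.337, -1.041, 0.126], 'width': 11.834} theta 1.672
```

Call:
{"fn": "move_arm", "kwargs": {
  "motion": [
    [2,0,0,0,0,0,8],
    [2,0,-2,0,0,0,8],
    [2,0,-4,0,0,0,8],
    [2,0,-5,0,0,0,8],
    [2,0,-5,0,0,0,8]
  ]
}}

```text
t: 21.37
ee_pos: [657.1, 104.1, 35.1]
orientation: [2.102, 2.326, 0.012]
ft_force: [7.8, -1.3, 14.1]
width: 11.9
```

```bash
python3 st.py
```

```text
{'t': 21.367, 'ee_pos': [657.105, 104.12, 35.055], 'ft_force': [7.821, -1.292, 14.146], 'moment': [-0.158, -1.283, 0.041], 'width': 11.937} theta 1.672
```

Call:
{"fn": "move_arm", "kwargs": {
  "motion": [
    [0,0,-1,0,0,0,8],
    [0,0,-2,0,0,0,8],
    [0,0,-3,0,0,0,8],
    [0,0,-3,0,0,0,8]
  ]
}}

```text
t: 21.7
ee_pos: [657.9, 104.2, 33.0]
orientation: [2.101, 2.325, 0.014]
ft_force: [7.4, -1.6, 19.9]
width: 11.5
```

Run:
```python
import st
from fit import *
s=get_image("side");save(s,"p5",(340,150,440,260),5)
```

```text
{'t': 21.7, 'ee_pos': [657.888, 104.198, 33.03], 'ft_force': [7.356, -1.626, 19.852], 'moment': [-0.134, -1.137, 0.169], 'width': 11.499} theta 1.672
```

View pics/p5.png

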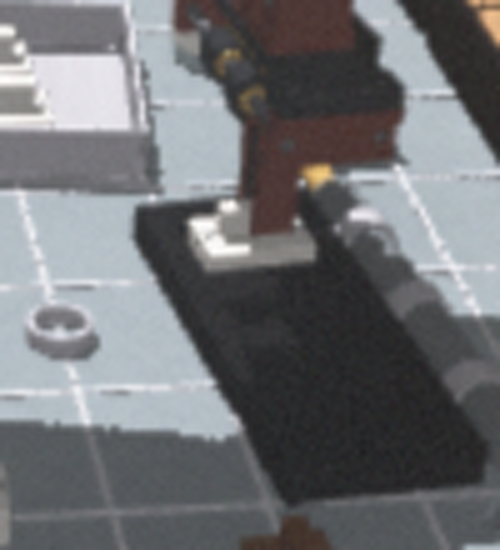

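The cartridge sits in the pocket at (250,245), and the fingers have slid toward its +x end. Releasing and checking.

Call:
{"fn": "move_arm", "kwargs": {
  "motion": [
    [0,0,3,0,0,0,30],
    [0,0,3,0,0,0,30],
    [0,0,3,0,0,0,30],
    [0,0,40,0,0,0,30],
    [-20,0,80,0,0,0,30]
  ]
}}

```text
t: 22.17
ee_pos: [632.8, 103.3, 103.8]
orientation: [-2.104, -2.328, 0.006]
ft_force: [0.0, -0.0, 0.7]
width: 30.0
```

Call:
{"fn": "move_arm", "kwargs": {
  "motion": [
    [-40,0,10,0,0,0,50],
    [-80,-10,10,0,0,0,50],
    [-120,-20,10,0,0,0,50],
    [-150,-30,10,0,0,0,50],
    [-150,-30,10,0,0,0,50]
  ]
}}

```text
t: 22.58
ee_pos: [474.6, 72.2, 114.6]
orientation: [-2.102, -2.326, 0.013]
ft_force: [-0.6, 0.0, -0.2]
width: 49.9
```

Run:
```python
import st
from fit import *
t=get_image("top");s=get_image("side");f=lambda x,k:cv2.resize(np.ascontiguousarray(x[...,::-1]),None,fx=k,fy=k,interpolation=cv2.INTER_CUBIC)
A=f(t["color"][110:190,260:360],4);B=f(s["color"][170:250,350:430],5)
B=cv2.resize(B,(400,320));cv2.imwrite("pics/p6.png",cv2.convertScaleAbs(np.hstack([A[:320],B]),alpha=1.3))
for z in(8,10,12):
    for nm,im in(("t",t),("s",s)): print(z,nm,*fit([(im,white(im))],CART,(653,103,.1),z,11))
for n,x,y in(("b",428,-5),("c",460,-99)):
    for im in(t,s):print(n,*fit([(im,white(im))],CART,(x,y,0),0,14))
```

```text
{'t': 22.583, 'ee_pos': [474.563, 72.169, 114.573], 'ft_force': [-0.588, 0.014, -0.184], 'moment': [0.049, 0.035, 0.035], 'width': 49.884} theta -4.611
8 t 651.5 103.0 0.105 21.4
8 s 654.2 107.6 0.011 61.5
10 t 651.0 102.8 0.108 19.7
10 s 653.3 104.3 0.009 55.5
12 t 650.5 102.6 0.108 19.7
12 s 651.8 100.8 0.029 61.2
b 424.3 12.6 -0.424 229.0
b 428.1 -1.8 -0.049 48.3
c 459.4 -100.6 -0.085 51.5
c 460.8 -97.9 -0.132 66.2
```

View pics/p6.png

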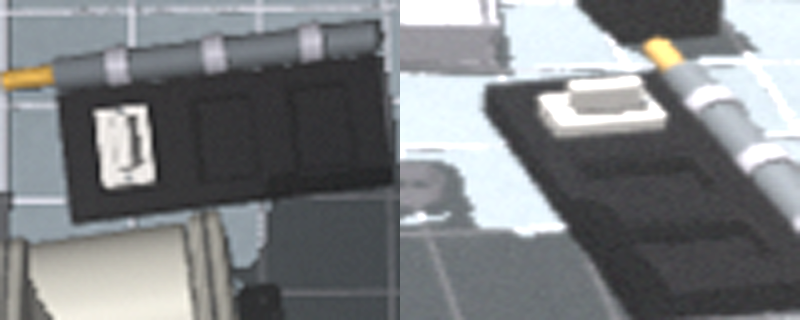

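Fresh a looks flat and home in the +y pocket, at (125,148) in the top crop, and the other two pockets are empty. Next is fresh b.

Call:
{"fn": "move_arm", "kwargs": {
  "motion": [
    [-15,-25,-10,0,0,-0.05,50],
    [-30,-50,-25,0,0,-0.1,50],
    [-46,-76,-50,0,0,-0.1,44],
    [-46,-76,-50,0,0,-0.1,40],
    [-46,-76,-50,0,0,-0.1,40]
  ]
}}

```text
t: 23.1
ee_pos: [437.3, -3.1, 65.1]
orientation: [-2.221, -2.219, 0.003]
ft_force: [-0.4, 0.5, 0.2]
width: 40.1
```

Call:
{"fn": "move_arm", "kwargs": {
  "motion": [
    [0,0,0,0,0,0,40],
    [0,0,0,0,0,0,40],
    [0,0,0,0,0,0,40]
  ]
}}

```text
t: 23.35
ee_pos: [439.2, -1.8, 67.0]
orientation: [2.218, 2.223, 0.002]
ft_force: [-0.3, -0.6, 0.3]
width: 40.3
```

Run:
```python
import st
from fit import *
s=get_image("side")
for x,y in((428,-3),(460,-98)): print(*fit([(s,white(s))],CART,(x,y,0),0,14))
```

```text
{'t': 23.35, 'ee_pos': [439.164, -1.78, 66.964], 'ft_force': [-0.261, -0.607, 0.263], 'moment': [-0.036, 0.082, 0.014], 'width': 40.281} theta 1.573
428.1 -2.1 -0.041 76.5
460.6 -97.6 -0.117 58.2
```

Call:
{"fn": "move_arm", "kwargs": {
  "motion": [
    [-11,-2,0,0,0,0,40],
    [-11,-2,0,0,0,0,40],
    [-11,-2,-20,0,0,0,40],
    [-11,-2,-38,0,0,0,40],
    [-11,-2,-38,0,0,0,40]
  ]
}}

```text
t: 23.82
ee_pos: [424.7, -4.3, 26.8]
orientation: [-2.218, -2.221, 0.004]
ft_force: [-0.3, 0.1, -0.2]
width: 40.0
```

Call:
{"fn": "move_arm", "kwargs": {
  "motion": [
    [0,0,0,0,0,0,8],
    [0,0,0,0,0,0,8],
    [0,0,0,0,0,0,8],
    [0,0,0,0,0,0,8],
    [0,0,0,0,0,0,8]
  ]
}}

```text
t: 24.23
ee_pos: [427.0, -4.4, 29.1]
orientation: [2.219, 2.222, 0.001]
ft_force: [0.4, -1.2, 1.7]
width: 11.5
```

Call:
{"fn": "move_arm", "kwargs": {
  "motion": [
    [0,0,0,0,0,0,8],
    [0,0,0,0,0,0,8],
    [0,0,0,0,0,0,8]
  ]
}}

```text
t: 24.48
ee_pos: [427.0, -4.5, 29.0]
orientation: [2.22, 2.222, 0.001]
ft_force: [-0.9, -1.8, 6.8]
width: 11.9
```

```bash
python3 st.py
```

```text
{'t': 24.483, 'ee_pos': [426.98, -4.482, 29.034], 'ft_force': [-0.868, -1.845, 6.774], 'moment': [-0.12, 0.125, -0.087], 'width': 11.884} theta 1.572
```

Call:
{"fn": "move_arm", "kwargs": {
  "motion": [
    [0,0,20,0,0,0,8],
    [0,0,50,0,0,0,8],
    [38,0,50,0,0,0.04,8],
    [78,0,50,0,0,0.08,8],
    [118,0,50,0,0,0.1,8]
  ]
}}

```text
t: 24.9
ee_pos: [546.1, -4.4, 79.9]
orientation: [2.103, 2.332, 0.002]
ft_force: [-0.3, -0.8, -0.6]
width: 11.8
```

Call:
{"fn": "move_arm", "kwargs": {
  "motion": [
    [38,10,0,0,0,0,8],
    [76,22,0,0,0,0,8],
    [113,33,0,0,0,0,8],
    [113,33,-10,0,0,0,8],
    [113,33,-18,0,0,0,8]
  ]
}}

```text
t: 25.32
ee_pos: [659.1, 29.2, 60.0]
orientation: [2.104, 2.331, 0.002]
ft_force: [-0.5, -0.2, -1.5]
width: 11.7
```

Call:
{"fn": "move_arm", "kwargs": {
  "motion": [
    [0,0,0,0,0,0,8],
    [0,0,0,0,0,0,8],
    [0,0,0,0,0,0,8],
    [0,0,0,0,0,0,8]
  ]
}}

```text
t: 25.65
ee_pos: [656.8, 28.3, 60.8]
orientation: [-2.107, -2.33, 0.0]
ft_force: [0.1, -0.3, -0.9]
width: 11.8
```

Run:
```python
import st
from fit import *
s=get_image("side");o=get_obs()["ee_pos"]
print(*fit([(s,white(s))],CART,(o[0],o[1]+2,.1),o[2]-29,14))
```

```text
{'t': 25.65, 'ee_pos': [656.784, 28.253, 60.847], 'ft_force': [0.09, -0.264, -0.911], 'moment': [0.095, -0.023, 0.0], 'width': 11.823} theta -4.612
656.7 32.9 0.08 168.1
```

Call:
{"fn": "move_arm", "kwargs": {
  "motion": [
    [1,0.5,-4,0,0,0,8],
    [1,0.5,-8,0,0,0,8],
    [1,0.5,-11,0,0,0,8],
    [1,0.5,-13,0,0,0,8],
    [1,0.5,-14,0,0,0,8]
  ]
}}

```text
t: 26.12
ee_pos: [658.3, 28.9, 45.9]
orientation: [-2.106, -2.331, 0.001]
ft_force: [0.1, -1.8, -0.6]
width: 11.8
```

```bash
python3 st.py
```

```text
{'t': 26.117, 'ee_pos': [658.258, 28.928, 45.91], 'ft_force': [0.065, -1.767, -0.595], 'moment': [-0.196, -0.031, 0.072], 'width': 11.807} theta -4.611
```

In with almost no force. Going on to home (about 37).

Call:
{"fn": "move_arm", "kwargs": {
  "motion": [
    [0,0,-3,0,0,0,8],
    [0,0,-6,0,0,0,8],
    [0,0,-9,0,0,0,8],
    [0,0,-11,0,0,0,8],
    [0,0,-11,0,0,0,8]
  ]
}}

```text
t: 26.53
ee_pos: [658.6, 28.8, 37.0]
orientation: [2.106, 2.331, -0.0]
ft_force: [-5.4, -2.6, 15.3]
width: 11.9
```

```bash
python3 st.py
```

```text
{'t': 26.533, 'ee_pos': [658.628, 28.816, 37.006], 'ft_force': [-5.356, -2.58, 15.298], 'moment': [-0.417, 0.939, 0.112], 'width': 11.858} theta 1.672
```

Home at 37.0, with the force rising to 15 N. Releasing and going to fresh c.

Call:
{"fn": "move_arm", "kwargs": {
  "motion": [
    [0,0,1,0,0,0,30],
    [0,0,1,0,0,0,30],
    [0,0,1,0,0,0,30],
    [0,0,40,0,0,0,30],
    [-5,0,78,0,0,0,30]
  ]
}}

```text
t: 26.95
ee_pos: [651.9, 29.2, 111.3]
orientation: [-2.103, -2.328, 0.006]
ft_force: [0.2, 0.2, 0.6]
width: 30.0
```

Call:
{"fn": "move_arm", "kwargs": {
  "motion": [
    [-34,-22,0,0,0,-0.05,40],
    [-68,-44,0,0,0,-0.1,40],
    [-102,-66,0,0,0,-0.15,40],
    [-136,-88,0,0,0,-0.2,40],
    [-170,-110,0,0,0,-0.2,40]
  ]
}}

```text
t: 27.37
ee_pos: [481.8, -81.3, 113.3]
orientation: [-2.331, -2.107, -0.0]
ft_force: [0.5, -0.5, 0.5]
width: 39.9
```

Call:
{"fn": "move_arm", "kwargs": {
  "motion": [
    [-22,-18,-15,0,0,0,40],
    [-22,-18,-40,0,0,0,40],
    [-22,-18,-50,0,0,0,40],
    [-22,-18,-50,0,0,0,40],
    [-22,-18,-50,0,0,0,40]
  ]
}}

```text
t: 27.78
ee_pos: [462.0, -98.6, 63.1]
orientation: [-2.327, -2.109, 0.001]
ft_force: [-0.2, -0.2, 0.5]
width: 40.2
```

Run:
```python
import st
from fit import *
s=get_image("side");save(s,"p7",(300,150,450,290),4)
for z in (8,10): print(*fit([(s,white(s))],CART,(660,30,.1),z,11))
print(*fit([(s,white(s))],CART,(460,-98,-.1),0,14))
```

```text
{'t': 27.783, 'ee_pos': [462.014, -98.586, 63.142], 'ft_force': [-0.205, -0.232, 0.511], 'moment': [0.059, -0.03, 0.013], 'width': 40.207} theta -4.811
661.3 41.2 0.049 59.1
659.7 39.8 0.01 61.9
461.3 -95.7 -0.063 90.9
```

View pics/p7.png

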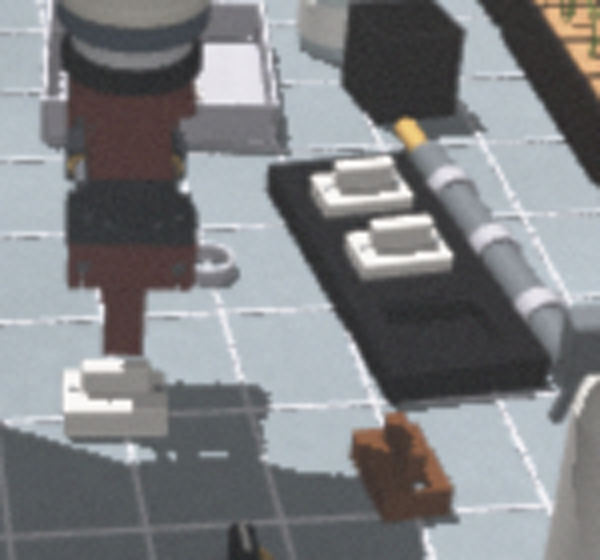

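Fresh a at (362,187) and b at (400,248) sit alike and level in their pockets, and the gripper is over c at (115,395). Descending.

Call:
{"fn": "move_arm", "kwargs": {
  "motion": [
    [-1,-0.5,-10,0,0,0,40],
    [-1,-0.5,-25,0,0,0,40],
    [-1,-0.5,-35,0,0,0,40],
    [-1,-0.5,-35,0,0,0,40],
    [-1,-0.5,-35,0,0,0,20]
  ]
}}

```text
t: 28.25
ee_pos: [460.4, -99.1, 28.0]
orientation: [-2.327, -2.109, 0.001]
ft_force: [-0.8, -0.5, 0.4]
width: 36.0
```

Call:
{"fn": "move_arm", "kwargs": {
  "motion": [
    [0,0,0,0,0,0,8],
    [0,0,0,0,0,0,8],
    [0,0,0,0,0,0,8],
    [0,0,0,0,0,0,8],
    [0,0,0,0,0,0,8]
  ]
}}

```text
t: 28.67
ee_pos: [460.9, -99.5, 28.9]
orientation: [2.328, 2.108, 0.001]
ft_force: [0.0, 1.5, 2.6]
width: 11.7
```

Call:
{"fn": "move_arm", "kwargs": {
  "motion": [
    [0,0,0,0,0,0,8],
    [0,0,0,0,0,0,8],
    [0,0,0,0,0,0,8]
  ]
}}

```text
t: 28.92
ee_pos: [460.9, -99.4, 28.8]
orientation: [2.328, 2.109, 0.001]
ft_force: [-0.6, 1.1, 5.7]
width: 11.7
```

```bash
python3 st.py
```

```text
{'t': 28.917, 'ee_pos': [460.871, -99.418, 28.822], 'ft_force': [-0.618, 1.113, 5.661], 'moment': [0.235, 0.068, -0.035], 'width': 11.723} theta 1.472
```

Call:
{"fn": "move_arm", "kwargs": {
  "motion": [
    [0,0,20,0,0,0,8],
    [0,0,50,0,0,0,8],
    [35,9,50,0,0,0.07,8],
    [70,18,50,0,0,0.14,8],
    [105,27,50,0,0,0.2,8]
  ]
}}

```text
t: 29.33
ee_pos: [566.8, -72.3, 79.4]
orientation: [2.102, 2.333, 0.001]
ft_force: [0.2, -0.0, -2.1]
width: 11.7
```

Call:
{"fn": "move_arm", "kwargs": {
  "motion": [
    [38,10,0,0,0,0,8],
    [75,20,0,0,0,0,8],
    [100,26.5,0,0,0,0,8],
    [100,26.5,-10,0,0,0,8],
    [100,26.5,-18,0,0,0,8]
  ]
}}

```text
t: 29.75
ee_pos: [666.0, -45.5, 59.5]
orientation: [2.105, 2.332, -0.0]
ft_force: [-0.4, -0.2, -1.6]
width: 11.7
```

Call:
{"fn": "move_arm", "kwargs": {
  "motion": [
    [0,0,0,0,0,0,8],
    [0,0,0,0,0,0,8],
    [0,0,0,0,0,0,8],
    [0,0,-3,0,0,0,8],
    [0,0,-5,0,0,0,8]
  ]
}}

```text
t: 30.17
ee_pos: [665.3, -46.2, 55.8]
orientation: [2.106, 2.33, 0.0]
ft_force: [-0.1, -0.5, -0.7]
width: 11.8
```

```bash
python3 st.py
```

```text
{'t': 30.167, 'ee_pos': [665.291, -46.248, 55.782], 'ft_force': [-0.129, -0.465, -0.741], 'moment': [0.02, -0.008, 0.009], 'width': 11.795} theta 1.672
```

Call:
{"fn": "move_arm", "kwargs": {
  "motion": [
    [1,0.5,-3,0,0,0,8],
    [1,0.5,-6,0,0,0,8],
    [1,0.5,-8,0,0,0,8],
    [1,0.5,-9,0,0,0,8],
    [1,0.5,-10,0,0,0,8]
  ]
}}

```text
t: 30.58
ee_pos: [669.2, -45.5, 47.5]
orientation: [2.104, 2.328, 0.005]
ft_force: [2.2, 1.3, 11.6]
width: 12.0
```

```bash
python3 st.py
```

```text
{'t': 30.583, 'ee_pos': [669.157, -45.468, 47.537], 'ft_force': [2.213, 1.283, 11.575], 'moment': [0.153, -0.138, -0.024], 'width': 11.954} theta 1.672
```

Call:
{"fn": "move_arm", "kwargs": {
  "motion": [
    [1.5,0.5,0,0,0,0,8],
    [1.5,0.5,-3,0,0,0,8],
    [1.5,0.5,-5,0,0,0,8],
    [1.5,0.5,-7,0,0,0,8],
    [1.5,0.5,-8,0,0,0,8]
  ]
}}

```text
t: 31.0
ee_pos: [672.5, -45.2, 41.3]
orientation: [2.102, 2.325, 0.009]
ft_force: [0.8, 0.2, 26.1]
width: 11.7
```

```bash
python3 st.py
```

```text
{'t': 31.0, 'ee_pos': [672.55, -45.199, 41.254], 'ft_force': [0.847, 0.218, 26.117], 'moment': [0.089, 0.2, -0.006], 'width': 11.749} theta 1.672
```

Run:
```python
import st
from fit import *
s=get_image("side");save(s,"p8",(360,170,450,270),5.5)
```

```text
{'t': 31.0, 'ee_pos': [672.55, -45.199, 41.254], 'ft_force': [0.847, 0.218, 26.117], 'moment': [0.089, 0.2, -0.006], 'width': 11.749} theta 1.672
```

View pics/p8.png

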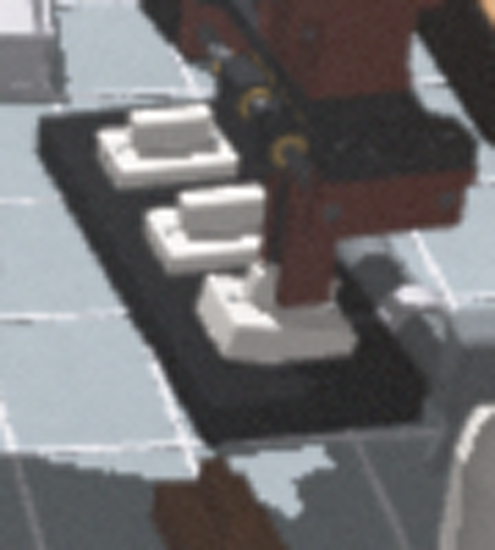

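The crop shows c sitting about 10 mm too high, on the mouth of the pocket at (280,320), with the fingers slid down its ridge. Measuring its offset.

Run:
```python
from fit import *
s=get_image("side");t=get_image("top")
w=lambda c,r,z:at(s,170+r/5.5,360+c/5.5,z)
print("a L,R",w(115,187,22),w(237,175,22),"b L",w(175,272,22))
for z in(16,20): print("c L,R",z,w(235,360,z),w(355,350,z))
for z in(12,16,20): print(z,*fit([(s,white(s))],CART,(668,-42,.1),z,13),"|",*fit([(t,white(t))],CART,(668,-46,.1),z,13))
```

```text
a L,R [621.4  76.4  22. ] [683.1  82.7  22. ] b L [633.5   1.6  22. ]
c L,R 16 [646.7 -60.6  16. ] [702.1 -57.3  16. ]
c L,R 20 [644.8 -66.   20. ] [700.  -62.8  20. ]
12 668.5 -35.3 -0.099 133.8 | 667.9 -45.5 -1.12 330.1
16 666.4 -40.6 -0.092 144.8 | 667.3 -41.6 -1.177 328.2
20 664.0 -45.6 -0.079 166.7 | 668.4 -40.2 -1.242 326.3
```

Call:
{"fn": "move_arm", "kwargs": {
  "motion": [
    [0,0,6,0,0,0,8],
    [-2,0,12,0,0,0,8],
    [-2,0,18,0,0,0,8],
    [-2,0,18,0,0,0,8],
    [-2,0,18,0,0,0,8]
  ]
}}

```text
t: 31.57
ee_pos: [665.6, -44.7, 55.4]
orientation: [-2.106, -2.33, 0.0]
ft_force: [0.1, 0.2, -1.4]
width: 12.0
```

Call:
{"fn": "move_arm", "kwargs": {
  "motion": [
    [0,0,0,0,0,0,8],
    [0,0,0,0,0,0,8],
    [0,0,0,0,0,0,8],
    [0,0,0,0,0,0,8],
    [0,0,0,0,0,0,8]
  ]
}}

```text
t: 31.98
ee_pos: [665.8, -44.8, 55.2]
orientation: [-2.106, -2.331, 0.0]
ft_force: [-0.7, -0.5, -0.7]
width: 11.6
```

Run:
```python
import st
from fit import *
s=get_image("side");o=get_obs()["ee_pos"]
im=np.ascontiguousarray(s["color"][...,::-1])
big=cv2.resize(im[175:265,360:450],None,fx=6,fy=6,interpolation=cv2.INTER_CUBIC)
cv2.imwrite("pics/p9.png",big)
for d in(20,22,24,26,29):print(d,*fit([(s,white(s))],CART,(o[0],o[1]+2,.1),o[2]-d,13))
```

```text
{'t': 31.983, 'ee_pos': [665.796, -44.786, 55.182], 'ft_force': [-0.736, -0.474, -0.736], 'moment': [0.081, 0.053, 0.018], 'width': 11.613} theta -4.611
20 659.2 -49.8 -0.131 167.1
22 660.2 -47.9 -0.166 163.1
24 661.2 -45.2 -0.167 143.9
26 662.4 -42.4 -0.166 145.0
29 663.9 -37.7 -0.148 127.5
```

View pics/p9.png

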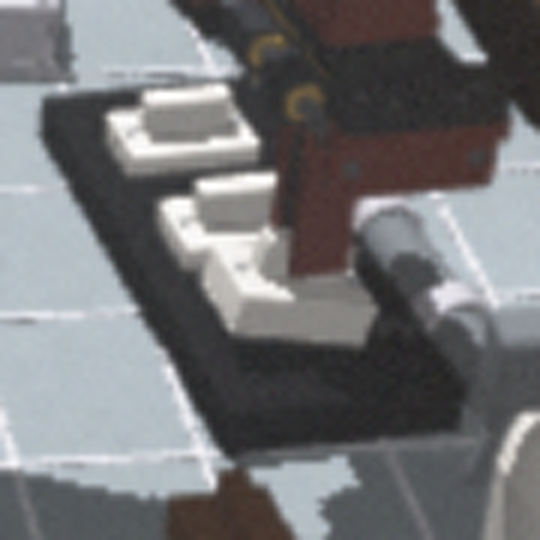

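Fresh c is pitched in the grip, its +x end low (edge from (235,330) to (365,345)): its -x end had caught the lip. I'll set it down on the bare bench to level it, then regrasp.

Call:
{"fn": "move_arm", "kwargs": {
  "motion": [
    [0,0,25,0,0,0,8],
    [-38,-10,28,0,0,0,8],
    [-76,-20,28,0,0,0,8],
    [-114,-30,28,0,0,0,8],
    [-150,-40,28,0,0,0,8]
  ]
}}

```text
t: 32.45
ee_pos: [513.9, -85.0, 83.5]
orientation: [-2.106, -2.331, 0.0]
ft_force: [0.4, 0.2, -1.0]
width: 12.1
```

Call:
{"fn": "move_arm", "kwargs": {
  "motion": [
    [-30,-8,0,0,0,0,8],
    [-52,-14,-10,0,0,0,8],
    [-52,-14,-30,0,0,0,8],
    [-52,-14,-45,0,0,0,8],
    [-52,-14,-48,0,0,0,8]
  ]
}}

```text
t: 32.87
ee_pos: [462.6, -98.9, 34.0]
orientation: [-2.105, -2.329, 0.002]
ft_force: [-0.5, -0.1, -0.1]
width: 11.5
```

Call:
{"fn": "move_arm", "kwargs": {
  "motion": [
    [0,0,-2,0,0,0,8],
    [0,0,-4,0,0,0,8],
    [0,0,-6,0,0,0,8],
    [0,0,-6,0,0,0,8]
  ]
}}

```text
t: 33.2
ee_pos: [462.8, -98.8, 31.0]
orientation: [-2.104, -2.33, 0.003]
ft_force: [-9.3, -0.8, 21.7]
width: 11.9
```

```bash
python3 st.py
```

```text
{'t': 33.2, 'ee_pos': [462.82, -98.822, 31.011], 'ft_force': [-9.282, -0.759, 21.697], 'moment': [-0.173, 1.631, -0.048], 'width': 11.85} theta -4.611
```

Contact. Releasing, lifting clear and looking.

Call:
{"fn": "move_arm", "kwargs": {
  "motion": [
    [0,0,2,0,0,0,8],
    [0,0,2,0,0,0,20],
    [0,0,2,0,0,0,40],
    [0,0,2,0,0,0,40],
    [0,0,2,0,0,0,40]
  ]
}}

```text
t: 33.62
ee_pos: [464.3, -98.9, 31.5]
orientation: [2.106, 2.331, 0.0]
ft_force: [-0.6, 0.1, 0.5]
width: 35.1
```

Call:
{"fn": "move_arm", "kwargs": {
  "motion": [
    [0,0,35,0,0,0,40],
    [0,0,70,0,0,0,40],
    [0,30,95,0,0,0,40],
    [0,60,95,0,0,0,40],
    [0,60,95,0,0,0,40]
  ]
}}

```text
t: 34.03
ee_pos: [464.9, -36.1, 128.0]
orientation: [2.103, 2.331, 0.004]
ft_force: [-0.4, 0.6, -0.2]
width: 40.2
```

Run:
```python
import st
from fit import *
t=get_image("top");s=get_image("side")
print(*fit([(s,white(s))],CART,(463,-96,.1),0,14),"|",*fit([(t,white(t))],CART,(463,-100,.1),0,14))
for x,y in((652,104),(660,29)): print(*fit([(s,white(s))],CART,(x,y+4,.1),8,11),"|",*fit([(t,white(t))],CART,(x,y,.1),8,11))
print([(round(m["p"],2),at(i,*m["location"],22)[:2].tolist()) for i in(t,s) for m in mark_of(i,"dock_hole0")])
B=cv2.resize(s["color"][160:290,300:450,::-1],None,fx=3.5,fy=3.5,interpolation=cv2.INTER_CUBIC);cv2.imwrite("pics/p10.png",B)
```

```text
{'t': 34.033, 'ee_pos': [464.889, -36.084, 128.011], 'ft_force': [-0.382, 0.573, -0.229], 'moment': [0.062, 0.064, 0.01], 'width': 40.222} theta 1.674
456.5 -96.5 0.12 42.8 | 474.7 -111.0 -0.009 428.7
654.5 104.9 -0.076 53.9 | 651.4 102.9 0.108 22.6
659.8 43.9 -0.063 64.0 | 659.3 27.8 0.101 22.8
[(0.97, [656.5, 16.3]), (0.71, [663.6, -40.5]), (0.56, [640.8, 103.3]), (0.22, [690.6, -268.7]), (0.93, [670.3, -34.0]), (0.93, [657.8, 47.9]), (0.59, [450.2, -127.8]), (0.58, [654.0, 110.3])]
```

View pics/p10.png

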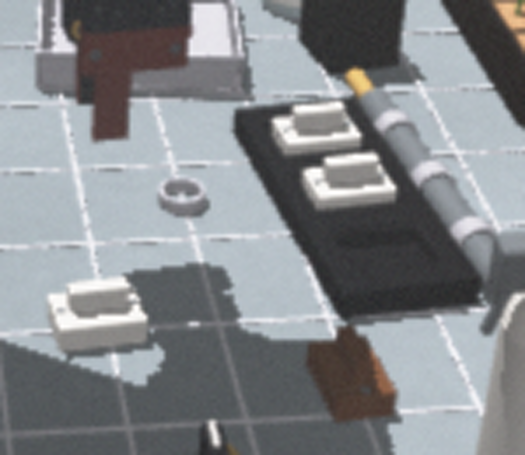

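Fresh c lies flat again at (97,315), and a and b are level in the doser. Moving aside for a clear top-camera measurement.

Call:
{"fn": "move_arm", "kwargs": {
  "motion": [
    [0,40,0,0,0,0,40],
    [0,80,0,0,0,0,40],
    [0,120,0,0,0,0,40],
    [0,160,0,0,0,0,40],
    [0,180,0,0,0,0,40]
  ]
}}

```text
t: 34.65
ee_pos: [464.1, 143.3, 125.9]
orientation: [-2.106, -2.33, 0.0]
ft_force: [0.2, -0.5, -0.1]
width: 39.8
```

Run:
```python
import st
from fit import *
t=get_image("top");s=get_image("side")
for yw in(0,.15): print(*fit([(s,white(s))],CART,(457,-96,yw),0,14),"|",*fit([(t,white(t))],CART,(456,-100,yw),0,14))
```

```text
{'t': 34.65, 'ee_pos': [464.087, 143.302, 125.851], 'ft_force': [0.248, -0.54, -0.082], 'moment': [0.045, 0.024, -0.004], 'width': 39.843} theta -4.611
459.7 -99.8 0.182 63.3 | 457.2 -101.1 0.103 74.7
459.4 -100.4 0.153 63.3 | 457.2 -101.5 0.096 74.7
```

Call:
{"fn": "move_arm", "kwargs": {
  "motion": [
    [-2,-40,0,0,0,0,40],
    [-4,-80,0,0,0,0,40],
    [-6,-120,0,0,0,0,40],
    [-8,-160,0,0,0,0,40],
    [-8,-200,-5,0,0,0,40]
  ]
}}

```text
t: 35.17
ee_pos: [455.0, -62.2, 121.5]
orientation: [-2.107, -2.33, 0.001]
ft_force: [0.8, 0.6, 1.4]
width: 40.3
```

Call:
{"fn": "move_arm", "kwargs": {
  "motion": [
    [0,-35,-15,0,0,0,40],
    [0,-42,-45,0,0,0,40],
    [0,-42,-60,0,0,0,40],
    [0,-42,-60,0,0,0,40],
    [0,-42,-60,0,0,0,40]
  ]
}}

```text
t: 35.58
ee_pos: [454.5, -102.1, 60.6]
orientation: [-2.107, -2.327, 0.003]
ft_force: [-0.8, 0.2, 0.3]
width: 40.1
```

Run:
```python
import st
from fit import *
s=get_image("side")
print(*fit([(s,white(s))],CART,(457,-96,.1),0,14))
```

```text
{'t': 35.583, 'ee_pos': [454.536, -102.062, 60.573], 'ft_force': [-0.763, 0.156, 0.321], 'moment': [0.006, 0.006, -0.057], 'width': 40.109} theta -4.613
459.3 -95.6 0.122 96.6
```

Call:
{"fn": "move_arm", "kwargs": {
  "motion": [
    [1,2,-10,0,0,0,40],
    [1,2,-25,0,0,0,40],
    [1,2,-32,0,0,0,40],
    [1,2,-32,0,0,0,40],
    [1,2,-32,0,0,0,20]
  ]
}}

```text
t: 36.05
ee_pos: [457.0, -98.5, 29.5]
orientation: [-2.105, -2.332, 0.0]
ft_force: [0.5, -0.1, 0.4]
width: 35.7
```

Call:
{"fn": "move_arm", "kwargs": {
  "motion": [
    [0,0,0,0,0,0,8],
    [0,0,0,0,0,0,8],
    [0,0,0,0,0,0,8],
    [0,0,0,0,0,0,8],
    [0,0,0,0,0,0,8]
  ]
}}

```text
t: 36.47
ee_pos: [457.3, -99.0, 29.8]
orientation: [2.106, 2.33, 0.001]
ft_force: [1.0, 0.3, 2.2]
width: 11.7
```

Call:
{"fn": "move_arm", "kwargs": {
  "motion": [
    [0,0,0,0,0,0,8],
    [0,0,0,0,0,0,8],
    [0,0,0,0,0,0,8]
  ]
}}

```text
t: 36.72
ee_pos: [457.3, -99.1, 29.7]
orientation: [2.106, 2.33, 0.0]
ft_force: [0.5, -1.4, 5.1]
width: 11.4
```

Run:
```python
import st
from fit import *
s=get_image("side")
print(proj(s,get_obs()["ee_pos"]))
B=cv2.resize(s["color"][215:275,300:360,::-1],None,fx=8,fy=8,interpolation=cv2.INTER_CUBIC)
for d in(-20,0,20):
    p=get_obs()["ee_pos"]+[d*np.cos(.1),d*np.sin(.1),0];p[2]=38;q=((proj(s,p)-[300,215]+.5)*8).astype(int);cv2.circle(B,tuple(int(v) for v in q),4,(0,0,255),-1)
cv2.imwrite("pics/p11.png",B)
```

```text
{'t': 36.717, 'ee_pos': [457.326, -99.079, 29.712], 'ft_force': [0.533, -1.38, 5.06], 'moment': [-0.114, 0.039, -0.018], 'width': 11.374} theta 1.672
[327.5 244.1]
```

```bash
cat > ext.py <<'E'
from fit import *
def ext(im,tcp,under,yaw=.1,dy=2.2):
    """x offset of held cartridge from TCP by left/right silhouette extents (side view), per row near the lower edge"""
    w=white(im);res=[]
    for dx in np.arange(-8,9,1.):
        c=np.round(proj(im,[tcp[0],tcp[1]+dy,under+10]));off=c-20;o=off.astype(int)
        m=sil(im,CART,tcp[0]+dx,tcp[1]+dy,yaw,under,(160,160),off,4)/255.
        m=cv2.resize(m,(40,40),interpolation=cv2.INTER_AREA);g=w[o[1]:o[1]+40,o[0]:o[0]+40]
        rows=np.where(m.sum(1)>14)[0];rows=rows[len(rows)//2:]  # lower half of the block: front face
        res.append((dx,round(float(np.abs(m[rows]-g[rows]).sum()),1)))
    return res
E
python3 - <<'E'
from ext import *
s=get_image("side");print(ext(s,get_obs()["ee_pos"],0))
E
```

```text
[(np.float64(-8.0), 73.4), (np.float64(-7.0), 65.9), (np.float64(-6.0), 58.9), (np.float64(-5.0), 51.8), (np.float64(-4.0), 44.9), (np.float64(-3.0), 37.6), (np.float64(-2.0), 30.6), (np.float64(-1.0), 25.9), (np.float64(0.0), 24.9), (np.float64(1.0), 24.6), (np.float64(2.0), 22.6), (np.float64(3.0), 29.5), (np.float64(4.0), 37.6), (np.float64(5.0), 45.9), (np.float64(6.0), 54.1), (np.float64(7.0), 62.5), (np.float64(8.0), 70.7)]
```

Call:
{"fn": "move_arm", "kwargs": {
  "motion": [
    [0,0,20,0,0,0,8],
    [0,0,50,0,0,0,8],
    [35,9,50,0,0,0,8],
    [70,18,50,0,0,0,8],
    [108,28,50,0,0,0,8]
  ]
}}

```text
t: 37.23
ee_pos: [565.6, -70.6, 80.1]
orientation: [-2.107, -2.33, -0.0]
ft_force: [0.7, -1.2, -0.1]
width: 11.8
```

Call:
{"fn": "move_arm", "kwargs": {
  "motion": [
    [38,10,0,0,0,0,8],
    [75,20,0,0,0,0,8],
    [101.5,25.5,0,0,0,0,8],
    [101.5,25.5,-10,0,0,0,8],
    [101.5,25.5,-20,0,0,0,8]
  ]
}}

```text
t: 37.65
ee_pos: [667.3, -44.8, 58.6]
orientation: [2.105, 2.332, 0.001]
ft_force: [-0.3, -0.7, -2.1]
width: 11.6
```

Call:
{"fn": "move_arm", "kwargs": {
  "motion": [
    [0,0,0,0,0,0,8],
    [0,0,0,0,0,0,8],
    [0,0,0,0,0,0,8],
    [0,0,0,0,0,0,8],
    [0,0,0,0,0,0,8]
  ]
}}

```text
t: 38.07
ee_pos: [666.3, -45.7, 60.0]
orientation: [2.107, 2.33, 0.001]
ft_force: [-0.1, -0.8, -1.6]
width: 11.7
```

Run:
```python
import st
from ext import *
s=get_image("side");o=get_obs()["ee_pos"];print([r[1] for r in ext(s,o,o[2]-29.7)])
```

```text
{'t': 38.067, 'ee_pos': [666.327, -45.721, 60.045], 'ft_force': [-0.127, -0.785, -1.571], 'moment': [0.003, -0.032, 0.036], 'width': 11.665} theta 1.672
[87.6, 83.4, 77.8, 64.2, 59.3, 53.6, 47.7, 43.0, 39.7, 40.3, 43.7, 48.4, 52.6, 58.0, 63.3, 67.5, 72.6]
```

Cartridge centred on the TCP. Lowering gently with checks.

Call:
{"fn": "move_arm", "kwargs": {
  "motion": [
    [0.5,0,-4,0,0,0,8],
    [0.5,0,-7,0,0,0,8],
    [0.5,0,-10,0,0,0,8],
    [0.5,0,-12,0,0,0,8],
    [0.5,0,-13,0,0,0,8]
  ]
}}

```text
t: 38.53
ee_pos: [666.7, -45.4, 45.8]
orientation: [-2.106, -2.331, 0.001]
ft_force: [-0.1, 0.4, -0.0]
width: 11.5
```

```bash
python3 st.py
```

```text
{'t': 38.533, 'ee_pos': [666.716, -45.409, 45.835], 'ft_force': [-0.131, 0.372, -0.016], 'moment': [-0.039, -0.048, -0.017], 'width': 11.499} theta -4.611
```

Call:
{"fn": "move_arm", "kwargs": {
  "motion": [
    [0,0,-3,0,0,0,8],
    [0,0,-6,0,0,0,8],
    [0,0,-8,0,0,0,8],
    [0,0,-10,0,0,0,8],
    [0,0,-10,0,0,0,8]
  ]
}}

```text
t: 38.95
ee_pos: [667.0, -45.9, 37.5]
orientation: [2.106, 2.331, -0.001]
ft_force: [-4.6, -2.3, 9.0]
width: 11.5
```

```bash
python3 st.py
```

```text
{'t': 38.95, 'ee_pos': [667.038, -45.898, 37.544], 'ft_force': [-4.571, -2.334, 9.045], 'moment': [-0.395, 0.689, -0.009], 'width': 11.541} theta 1.672
```

Home at 37.5. Releasing, then using the closed fingertips to press-check a, the one that was forced.

Call:
{"fn": "move_arm", "kwargs": {
  "motion": [
    [0,0,1,0,0,0,30],
    [0,0,1,0,0,0,30],
    [0,0,1,0,0,0,30],
    [0,0,30,0,0,0,30],
    [0,0,60,0,0,0,10]
  ]
}}

```text
t: 39.37
ee_pos: [665.1, -45.1, 94.6]
orientation: [-2.103, -2.328, 0.005]
ft_force: [1.4, -0.6, -0.0]
width: 26.2
```

Call:
{"fn": "move_arm", "kwargs": {
  "motion": [
    [-4,38,0,0,0,0,0],
    [-8,76,0,0,0,0,0],
    [-12,114,0,0,0,0,0],
    [-15,149,0,0,0,0,0],
    [-15,149,0,0,0,0,0]
  ]
}}

```text
t: 39.78
ee_pos: [651.3, 109.4, 96.4]
orientation: [-2.101, -2.335, -0.002]
ft_force: [-0.4, -0.1, -0.1]
width: 0.8
```

Call:
{"fn": "move_arm", "kwargs": {
  "motion": [
    [0,0,-20,0,0,0,0],
    [0,0,-35,0,0,0,0],
    [0,0,-45,0,0,0,0],
    [0,0,-48,0,0,0,0],
    [0,0,-48,0,0,0,0]
  ]
}}

```text
t: 40.2
ee_pos: [651.1, 102.7, 47.2]
orientation: [-2.106, -2.329, 0.003]
ft_force: [0.0, 0.4, -0.5]
width: 0.3
```

```bash
python3 st.py
```

```text
{'t': 40.2, 'ee_pos': [651.089, 102.746, 47.198], 'ft_force': [0.021, 0.379, -0.456], 'moment': [0.011, 0.007, 0.007], 'width': 0.28} theta -4.612
```

Call:
{"fn": "move_arm", "kwargs": {
  "motion": [
    [0,0,-1,0,0,0,0],
    [0,0,-2,0,0,0,0],
    [0,0,-4,0,0,0,0],
    [0,0,-4,0,0,0,0]
  ]
}}

```text
t: 40.53
ee_pos: [652.4, 103.0, 46.3]
orientation: [2.106, 2.33, 0.0]
ft_force: [-5.0, -2.3, 14.1]
width: 0.0
```

```bash
python3 st.py
```

```text
{'t': 40.533, 'ee_pos': [652.383, 102.994, 46.308], 'ft_force': [-5.006, -2.315, 14.064], 'moment': [-0.359, 0.985, 0.039], 'width': 0.041} theta 1.672
```

a's ridge top is at 46.3 against 46 expected, so it is home. Moving to the valve.

Call:
{"fn": "move_arm", "kwargs": {
  "motion": [
    [-2,0,40,0,0,-0.05,20],
    [-12,-10,80,0,0,-0.15,40],
    [-24,-45,95,0,0,-0.27,50],
    [-36,-80,105,0,0,-0.39,50],
    [-48,-115,110,0,0,-0.51,50]
  ]
}}

```text
t: 40.95
ee_pos: [604.7, -12.5, 156.9]
orientation: [2.628, 1.717, 0.005]
ft_force: [0.2, -0.6, -0.8]
width: 30.0
```

Call:
{"fn": "move_arm", "kwargs": {
  "motion": [
    [-12,-35,0,0,0,-0.12,50],
    [-24,-70,0,0,0,-0.24,50],
    [-36,-105,0,0,0,-0.36,50],
    [-48,-140,0,0,0,-0.48,50],
    [-60,-175,0,0,0,-0.6,50]
  ]
}}

```text
t: 41.37
ee_pos: [543.3, -188.3, 154.8]
orientation: [3.021, 0.862, 0.001]
ft_force: [0.4, -0.5, 0.4]
width: 50.1
```

Call:
{"fn": "move_arm", "kwargs": {
  "motion": [
    [-12,-35,0,0,0,-0.12,50],
    [-24,-70,0,0,0,-0.24,50],
    [-36,-105,-5,0,0,-0.36,50],
    [-48,-134,-15,0,0,-0.48,50],
    [-48,-134,-15,0,0,-0.6,50]
  ]
}}

```text
t: 41.78
ee_pos: [493.5, -325.0, 138.4]
orientation: [3.14, -0.076, -0.001]
ft_force: [-0.2, 0.6, 0.0]
width: 50.1
```

Call:
{"fn": "move_arm", "kwargs": {
  "motion": [
    [0,0,0,0,0,0,50],
    [0,0,0,0,0,0,50],
    [0,0,0,0,0,0,50]
  ]
}}

```text
t: 42.03
ee_pos: [496.3, -320.0, 139.7]
orientation: [3.141, -0.053, 0.001]
ft_force: [0.4, 0.8, 0.3]
width: 50.0
```

Run:
```python
import st
from fit import *
t=get_image("top");s=get_image("side")
for x,y in((652,103),(660,28),(667,-46)): print(*fit([(s,white(s))],CART,(x,y+4,.1),8,10),"|",*fit([(t,white(t))],CART,(x,y,.1),8,11))
```

```text
{'t': 42.033, 'ee_pos': [496.326, -320.005, 139.716], 'ft_force': [0.427, 0.802, 0.288], 'moment': [-0.096, 0.041, -0.049], 'width': 50.033} theta -0.034
673.7 101.3 -0.832 86.7 | 651.6 102.8 0.112 23.5
679.6 -38.7 1.783 74.7 | 659.2 28.0 0.108 24.1
661.6 -54.1 -0.729 98.6 | 668.0 -47.1 0.106 25.5
```

The top fit shows all three seated at the 75 mm pitch with matching yaw. Descending on the knob.

Call:
{"fn": "move_arm", "kwargs": {
  "motion": [
    [-1,-1.5,-35,0,0,0,50],
    [-1,-1.5,-65,0,0,0,40],
    [-1,-1.5,-75,0,0,0,30],
    [-1,-1.5,-75,0,0,0,30],
    [-1,-1.5,-75,0,0,0,20]
  ]
}}

```text
t: 42.55
ee_pos: [495.4, -321.5, 64.7]
orientation: [-3.141, 0.057, 0.001]
ft_force: [-0.3, -0.9, 1.9]
width: 26.7
```

Call:
{"fn": "move_arm", "kwargs": {
  "motion": [
    [0,0,0,0,0,0,8],
    [0,0,0,0,0,0,8],
    [0,0,0,0,0,0,8],
    [0,0,0,0,0,0,8],
    [0,0,0,0,0,0,8]
  ]
}}

```text
t: 42.97
ee_pos: [495.2, -322.4, 65.4]
orientation: [3.14, -0.059, 0.001]
ft_force: [-2.7, -0.4, 2.4]
width: 11.7
```

```bash
python3 st.py
```

```text
{'t': 42.967, 'ee_pos': [495.247, -322.356, 65.394], 'ft_force': [-2.666, -0.419, 2.356], 'moment': [-0.262, 0.495, 0.311], 'width': 11.749} theta -0.038
```

Call:
{"fn": "move_arm", "kwargs": {
  "motion": [
    [0,0,-4,0,0,0,8],
    [0,0,-8,0,0,0,8],
    [0,0,-12,0,0,0,8],
    [0,0,-12,0,0,0,8],
    [0,0,-12,0,0,0,8]
  ]
}}

```text
t: 43.38
ee_pos: [495.3, -322.8, 54.8]
orientation: [3.139, -0.059, 0.002]
ft_force: [-9.2, 0.7, 23.8]
width: 12.0
```

```bash
python3 st.py
```

```text
{'t': 43.383, 'ee_pos': [495.343, -322.819, 54.786], 'ft_force': [-9.216, 0.693, 23.817], 'moment': [0.044, 1.603, 0.328], 'width': 11.967} theta -0.037
```

Call:
{"fn": "move_arm", "kwargs": {
  "motion": [
    [0,0,0,0,0,0.1,8],
    [0,0,0,0,0,0.2,8],
    [0,0,0,0,0,0.3,8],
    [0,0,0,0,0,0.4,8],
    [0,0,0,0,0,0.5,8]
  ]
}}

```text
t: 43.8
ee_pos: [495.7, -322.7, 54.8]
orientation: [3.055, 0.725, 0.002]
ft_force: [-7.1, 1.6, 24.0]
width: 11.4
```

Call:
{"fn": "move_arm", "kwargs": {
  "motion": [
    [0,0,0,0,0,0.1,8],
    [0,0,0,0,0,0.2,8],
    [0,0,0,0,0,0.3,8],
    [0,0,0,0,0,0.4,8],
    [0,0,0,0,0,0.5,8]
  ]
}}

```text
t: 44.22
ee_pos: [495.9, -322.4, 54.8]
orientation: [2.781, 1.458, 0.002]
ft_force: [-5.6, 4.2, 23.3]
width: 11.6
```

Call:
{"fn": "move_arm", "kwargs": {
  "motion": [
    [0,0,0,0,0,0.08,8],
    [0,0,0,0,0,0.16,8],
    [0,0,0,0,0,0.24,8],
    [0,0,0,0,0,0.3,8],
    [0,0,0,0,0,0.34,8]
  ]
}}

```text
t: 44.63
ee_pos: [496.1, -322.2, 54.8]
orientation: [2.495, 1.905, 0.002]
ft_force: [-4.7, 4.2, 23.2]
width: 11.8
```

```bash
python3 st.py
```

```text
{'t': 44.633, 'ee_pos': [496.063, -322.223, 54.807], 'ft_force': [-4.675, 4.199, 23.174], 'moment': [0.756, 0.993, -0.137], 'width': 11.829} theta 1.304
```

Call:
{"fn": "move_arm", "kwargs": {
  "motion": [
    [0,0,0,0,0,0.04,8],
    [0,0,0,0,0,0.08,8],
    [0,0,0,0,0,0.12,8],
    [0,0,0,0,0,0.12,8]
  ]
}}

```text
t: 44.97
ee_pos: [496.2, -322.2, 54.8]
orientation: [2.379, 2.048, 0.003]
ft_force: [-4.8, 3.1, 22.9]
width: 12.2
```

```bash
python3 st.py
```

```text
{'t': 44.967, 'ee_pos': [496.197, -322.224, 54.783], 'ft_force': [-4.81, 3.07, 22.876], 'moment': [0.764, 0.897, -0.617], 'width': 12.175} theta 1.421
```

Call:
{"fn": "move_arm", "kwargs": {
  "motion": [
    [0,0,0,0,0,0.03,8],
    [0,0,0,0,0,0.03,8],
    [0,0,0,0,0,0.01,8]
  ]
}}

```text
t: 45.22
ee_pos: [496.4, -322.2, 54.7]
orientation: [2.371, 2.058, 0.003]
ft_force: [-3.9, 4.0, 21.8]
width: 12.9
```

```bash
python3 st.py
```

```text
{'t': 45.217, 'ee_pos': [496.369, -322.225, 54.719], 'ft_force': [-3.891, 3.97, 21.789], 'moment': [0.824, 0.785, -0.547], 'width': 12.867} theta 1.43
```

Call:
{"fn": "move_arm", "kwargs": {
  "motion": [
    [0,0,0,0,0,-0.01,20],
    [0,0,0,0,0,-0.01,40],
    [0,0,3,0,0,-0.01,50],
    [0,0,10,0,0,-0.01,50],
    [0,0,20,0,0,-0.01,50]
  ]
}}

```text
t: 45.63
ee_pos: [494.7, -321.5, 72.2]
orientation: [-2.38, -2.049, 0.0]
ft_force: [-0.1, -0.1, -0.1]
width: 42.6
```

Call:
{"fn": "move_arm", "kwargs": {
  "motion": [
    [0,0,40,0,0,0,50],
    [0,0,80,0,0,0,50],
    [0,0,120,0,0,0,50],
    [0,0,150,0,0,0,50],
    [0,0,150,0,0,0,50]
  ]
}}

```text
t: 46.05
ee_pos: [498.2, -323.8, 230.0]
orientation: [2.372, 2.043, 0.005]
ft_force: [1.2, -0.3, 1.0]
width: 50.0
```

Call:
{"fn": "move_arm", "kwargs": {
  "motion": [
    [-15,38,0,0,0,0,50],
    [-30,76,0,0,0,0,50],
    [-45,114,0,0,0,0,50],
    [-60,152,0,0,0,0,50],
    [-60,180,0,0,0,0,50]
  ]
}}

```text
t: 46.47
ee_pos: [431.3, -139.1, 221.7]
orientation: [-2.379, -2.047, 0.002]
ft_force: [0.6, 0.7, -0.8]
width: 50.1
```

Call:
{"fn": "move_arm", "kwargs": {
  "motion": [
    [-5,40,0,0,0,0,50],
    [-10,80,0,0,0,0,50],
    [-10,120,0,0,0,0,50],
    [-10,160,0,0,0,0,50],
    [-10,200,0,0,0,0,50]
  ]
}}

```text
t: 46.88
ee_pos: [424.1, 59.9, 222.5]
orientation: [-2.381, -2.049, -0.0]
ft_force: [-0.3, -0.4, -0.7]
width: 49.8
```

Run:
```python
import st
from fit import *
t=get_image("top");s=get_image("side")
for x,y in((652,103),(660,28),(667,-46)): print(*fit([(t,white(t))],CART,(x,y,.1),8,11))
# knob: dark bar pixels above dial; print white line location & 3D model check of bar direction/height in the side view
g=s["color"][275:320,335:395].min(2)
def barscore(im,ang,z):
    P=boxpts(56,12,z-26,z);off=np.round(proj(im,[495.5,-321.5,60]))-20
    m=sil(im,[P],495.5,-321.5+(2.3 if im is s else -2.3),ang,0,(160,160),off,4)/255.;m=cv2.resize(m,(40,40),interpolation=cv2.INTER_AREA)
    o=off.astype(int);d=(im["color"][o[1]:o[1]+40,o[0]:o[0]+40].max(2)<75).astype(float)
    return m,d
for z in(75,84):
    print(z,[(round(a,2),round(float((m*d).sum()-(m*(1-d)).sum()),0)) for a in np.arange(-.6,1.8,.3) for m,d in[barscore(s,a-.24,z)]])
for n,z in(("pot",0),("sprayer",0),("jar",0),("twine",0),("trowel",0),("clamp",0)):
    print(n,[(round(m["p"],2),at(s,*m["location"],z)[:2].tolist()) for m in mark_of(s,n)[:1]])
print([(round(m["p"],2),at(s,*m["location"],4)[:2].tolist()) for m in mark_of(s,"spent1")])
for r in s["color"][278:312,340:392].mean(2)[::2,::2].astype(int): print(" ".join(f"{v:3d}" for v in r))
```

```text
{'t': 46.883, 'ee_pos': [424.119, 59.929, 222.45], 'ft_force': [-0.286, -0.409, -0.664], 'moment': [0.081, -0.043, -0.016], 'width': 49.792} theta -4.862
651.5 102.9 0.107 22.1
659.4 27.9 0.101 22.9
667.6 -47.0 0.107 24.9
75 [(np.float64(-0.6), 334.0), (np.float64(-0.3), 372.0), (np.float64(0.0), 403.0), (np.float64(0.3), 409.0), (np.float64(0.6), 386.0), (np.float64(0.9), 312.0), (np.float64(1.2), 227.0), (np.float64(1.5), 141.0)]
84 [(np.float64(-0.6), 221.0), (np.float64(-0.3), 244.0), (np.float64(0.0), 251.0), (np.float64(0.3), 247.0), (np.float64(0.6), 255.0), (np.float64(0.9), 211.0), (np.float64(1.2), 151.0), (np.float64(1.5), 88.0)]
pot [(0.71, [719.4, 279.3])]
sprayer [(0.74, [699.0, -274.6])]
jar [(0.92, [695.0, 362.6])]
twine [(0.7, [262.8, -349.6])]
trowel [(0.94, [240.0, 318.0])]
clamp [(0.45, [539.1, 40.3])]
[(0.62, [540.9, 270.7]), (0.45, [533.8, 338.7]), (0.43, [721.1, 283.9])]
 90  88  88  88  90  88  88  84  89  88  88  89  91  90  93 113  93  91  92  93  93  92  98  99 104 106
 92  90  90  92  96  99 103 101 101 108 108 113 115 118 119 121 113 116 108 109 103 103  
[... 874 characters left out ...]
  45  43  48  45  47  47  46  47  48  52  47  96 241 221 176 177 149 186 189
248 248 237  59  46  45  48  46  51  48  46  48  46  48  46  47  50  53  62 237 245 221 185 149 189 191
245 246 237  65  56  45  46  47  46  47  45  50  46  45  48  47  48  47  54 176 245 245 197 155 192 191
 71 167 239  74  59  60  56  54  57  56  48  50  50  49  48  49  47  49  52 202 244 245 235 151 191 190
125 218 245 162  60  57  58  61  57  62  59  58  59  59  58  56  55  56  54 128 242 244 241 153 190 190
247 246 245 238  52  54  60  61  58  61  58  61  58  60  59  62  60  55  72 121 242 244 244 160 191 193
246 246 245 245 133  57  54  58  60  60  60  60  60  63  58  62  49  62 114 116 182 241 243 126 119 183
```

```bash
python3 -c "
from workcell import *
print(close_job(), get_obs()['t'])"
```

```text
the job is handed in; nothing more can be done
the job is handed in; nothing more can be done
```

The job is handed in at about 47 s of the 210 s allowed. I shut the valve to its end stop, put both spent cartridges in the tray, seated all three fresh ones in pockets of their own, then opened the valve to its other stop.

- **Valve:** I turned it each way, fully pushed in, until the end stop pushed back with about 0.6 N m. Each time I let it spring out. At the end its bar and white line were back within about 3 pixels of the first side picture: sprung out, pointing at the open dot.
- **Fresh cartridges:**
  - The last top-view fit puts all three at the 75 mm spacing, with matching angles.
  - The mid and -y ones stopped at the right height, within about 0.2 mm. A fingertip press on the +y one met its ridge at 46.3 mm, against 46 mm expected.
- **Retries:** The +y cartridge first caught the pocket edge, with a wrist force of about 39 N, and went in after a small sideways shift. The -y one caught the edge and tilted in the grip. I set it flat on the bench, gripped it again, and it then went in with under 10 N.
- **Spent cartridges:** The network still found both of them in the tray at the end.

**Checks that disagreed:**
- The two cameras differed by about 4–5 mm in y, which I corrected from where the gripper met things.
- The last side-view fits of the seated cartridges failed, so I relied on the top view and the contact heights.
- A rough side-view match of the knob's height favoured "pressed in", but the direct picture comparison showed it sprung out.
- Network readings for the pot, jar and trowel came out 18–29 mm different in y from the start. I never went near them, but I had no picture views left to check by eye.

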